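# Mount the tool carriage on the dovetail rail and stand the marker in it

## Task

Lift the metal tool carriage out of its parking dock and slide it, clamp loose, onto the dovetail rail from the open end until it is fully home against the stop plate. Then tighten its side clamp knob firmly (clockwise seen from above, as far as it goes), and finally stand the marker from the wooden pen stand end-down in the hole of the carriage. Let go of everything and leave the other things on the benches where they are.

Things in the scene. Friction and masses are not known exactly. Their poses are not given: they have to be found in the camera images.
- rail: Fixed dovetail rail on a grey plate 196 (x) x 64 (y) x 8 mm. Origin: centre of the plate's underside; x = sliding direction, towards the stop. A steel dovetail bar lies on the plate's centre line from x = 8 to 90 mm: 30 mm wide at its top, 18 mm at its foot, 12 mm high (z 8 to 20). A stop plate stands at x = 90 to 98 mm, 52 mm wide, up to z = 52 mm.
- rail_home (a point): Place of the carriage's origin when it is fully home against the stop: on the plate's top, 60 mm ahead of the rail's origin. Axes as the rail's. When home, there is no room for a finger between carriage and stop: hold the carriage across its sides or push its rear end.
- rail_entry (a point): Centre of the open end of the dovetail bar, at the plate's top (rail x = 8 mm); the bar's first 12 mm taper by 3.5 mm a side as lead-in. Behind it (rail x -98 to 8 mm) the plate is a flat landing at z = 8 mm: the carriage can be set down there in line, let go and taken anew; it slides in with its underside on the plate. Axes as the rail's.
- dock: Fixed grey parking dock: floor plate 100 (x) x 100 (y) x 6 mm, two cheeks along x beside the carriage, 8 mm thick, up to z = 46 mm: at y = -34 to -26 (x -25 to 25) and y = 26 to 34 mm (x 2 to 26). Ends open. Origin: centre of its underside. The carriage starts in it, parallel to it, on the floor plate; lift it straight up 50 mm by its two end faces.
- carriage: Loose aluminium carriage, about 0.35 kg: block 60 (x) x 48 (y) x 44 mm, origin at the centre of its underside. A dovetail slot runs along x through the underside, 13 mm high, about 1.3 mm clearance a side on the rail. An ear for the clamp knob sticks out of the +y side at x -30 to -4 mm, to y = 50, z 2 to 16 mm. It may go on the rail either end first.
- holder_hole (a point): Centre of the mouth of the round holder hole in the carriage's top face (carriage x = 10, y = 0, z = 44 mm): 22.5 mm diameter, 28 mm deep, blind, vertical.
- clamp_knob (a joint): Angle of the side clamp knob, rad: 0 = loose, grows clockwise seen from above, starts at 0 to 0.25, end stop 1.45. On the rail its brass pad meets the dovetail at about 1.0, then it gets stiffer (0.05 N m of friction before, up to about 0.2 N m); tight above 1.15. It stays where it is left.
- clamp_knob_grip (a point): Grip point on the clamp knob's vertical axis: carriage x = -18, y = 38, z = 65 mm. The knob is a black upright wing 9 mm thick (point's x), 28 mm long (point's y), 20 mm high (carriage z 54 to 74 mm), on a 10 mm stem. The point turns with the knob; at angle 0 its axes are the carriage's.
- pen_stand: Fixed wooden block 50 x 50 x 42 mm with a vertical hole 18.5 mm wide, 36 mm deep in its top. Origin: centre of its underside.
- marker: Loose marker, 136 mm long, straight barrel 17 mm thick (a little thinner at the ends), 15 g, upright in the pen stand's hole with about 100 mm standing out (top at about z = 142 mm). Its y axis is its length, up at the start.
- marker_mid (a point): Middle of the marker on its centre line, 68 mm from either end. When the marker stands on the bottom of the holder hole it is 84 mm above the carriage's underside.
- bur_block: Bystander: loose aluminium block 32 x 68 x 18 mm with nine upright burs, 47 mm high over all; it and the pen stand swap places. Origin: centre of its underside.
- cast_white: Bystander: loose plaster cast of a jaw, 50 x 60 x 36 mm. Origin: centre of its underside.
Not all that is in view belongs to the job. Leave any green or purple look-alike of the marker alone.

How it is judged:
On the way, in this order (a step that is already met when the one before it is completed fails the run):
1. the carriage sits on the rail, fully home against the stop, its clamp still loose (x of carriage in the frame of rail_home between -0.005 and 0.003 m and y of carriage in the frame of rail_home between -0.004 and 0.004 m and z of carriage in the frame of rail_home between -0.002 and 0.003 m and angle between the x axis of carriage and the x axis of rail, either way round below 0.08 rad and angle between carriage's own z axis and vertical below 0.08 rad and value of joint clamp_knob below 0.7 rad), for 0.2 s.
2. the clamp knob is tight with the carriage home (x of carriage in the frame of rail_home between -0.005 and 0.003 m and y of carriage in the frame of rail_home between -0.004 and 0.004 m and z of carriage in the frame of rail_home between -0.002 and 0.003 m and angle between the x axis of carriage and the x axis of rail, either way round below 0.08 rad and angle between carriage's own z axis and vertical below 0.08 rad and value of joint clamp_knob above 1.15 rad), for 0.2 s.
3. the marker stands in the holder hole of the carriage (all of step 2 and z of marker_mid in the frame of carriage between 0.076 and 0.09 m and horizontal distance between marker_mid and holder_hole below 0.022 m and angle between the y axis of marker and the z axis of carriage, either way round below 0.35 rad), for 0.2 s.
At the end, for the whole second after the job is handed in: The carriage is on the rail within 5 mm of the stop and 4 mm sideways, level and in line (0.08 rad); the clamp knob is past 1.15 rad; the marker stands end-down on the bottom of the holder hole (depth within 6 mm, lean below 0.35 rad); both are released and at rest (all of step 3 and linear speed of marker below 0.06 m/s and linear speed of carriage below 0.02 m/s); the robot touches nothing.
It fails at once if a bystander (bur block, plaster cast) is moved by more than 30 mm (distance of any of bur_block, cast_white from where it was at the start of the episode above 0.03 m).
It also fails if it takes over 72 s, if anything falls off the work surface, if the arm or the gripper's body presses on something with over 40 N, if the wrist force passes 120 N, or if a joint passes its speed limit or range.

## Robot

A 7-joint arm with a two-finger parallel gripper is mounted at the origin on a cart in front of the work surface, level with it; the furniture and walls round the work are solid. World frame = base frame: x ahead of the robot, y to its left, z up, the work surface at z = 0. Lengths are in m, angles in rad, forces in N, time in s.
With the tool pointing down it reaches from about 0.4 to 0.875 m from the base axis. Payload 4.4 kg.
Tool frame: the origin (TCP) lies at the very end of the fingers, on their centre line; the grasp point (between the pads) lies grasp_offset behind it (grasp_offset is the distance from the TCP to the grasp point, in m); y points along the fingers, x is the direction in which the jaws open and shut, and the axes are right-handed (so a half turn about y gives the same grasp; the last joint's range is limited). The gripper opens to 85 mm and grips with 20 to 120 N. Pads are 22 mm wide; open, the fingers measure 114 mm over their backs; the gripper's body (76 mm by 85 mm) begins 54 mm behind the grasp point. The pads swing forward as they close: fully open they stand 13 mm farther back than shut.
Start: joints at [1.188, 0.628, 0.038, 1.517, -0.027, 0.996, -0.02], TCP at [0.203, -0.618, 0.231] pointing down, gripper open.
Joint ranges: [-3.06, 3.06], [-0.37, 2.12], [-1.25, 1.32], [0.18, 2.47], [-1.1, 4.24], [0.23, 1.98], [-2.94, 2.94]. Speed limits (rad/s): [2.57, 2.57, 3.14, 3.14, 3.14, 3.14, 3.14].

## Interface

Orientations are given as a unit quaternion [x, y, z, w].
In Python, from rig import * gives the robot as it stands.
- The arm moves only by the tool apply_moves, never from a script. Its argument "series" is a list of rows, each a list of 3 entries, a list of its own where there are three numbers: the opening, from -1 (shut) to 1 (fully open), so that 0 is half open, then the shift along the tool's x, y, z in cm, then the turn, a rotation vector about the tool's x, y, z in rad. In form: [[jaw, [x, y, z], [rx, ry, rz]], ...]. A call has 1 to 10 rows; each row is the pose to reach, as a shift and turn from the pose commanded when the call began, along the tool's axes at that moment; what a row does not reach only later rows make up. A row lasts 1/12 s, in which the tool goes at most 41.7 mm and 7.16 degrees, less where a joint would pass 70% of its speed; a pose out of reach is approached as far as the arm can. A call with a gripper value outside its range is refused whole. The fingers move at their own pace and stop on an object; "grip_force" is the grip in N (left out, the last holds). Time passes only in rows, so rows that repeat a pose let the fingers close. It gives the time, the measured TCP pose, the force and the opening at its end, in the units of the state.
- get_obs(): the state, without advancing time (a new reading comes with each control period).
- get_image(name): name is "side" or "top" or "wrist"; returns a dict with "image" (420x560x3 uint8, red, green, blue), "range_z" (420x560 float32, m along the optical axis (not along the pixel's ray), 0 where there is no reading), "mtx" (3x3 intrinsics, pixels), "D" ([k1, k2, p1, p2, k3] as OpenCV has them; the pictures are not rectified), "cam_to_world" (4x4, takes a point from camera to world coordinates). Camera axes: x right, y up, looking along -z (the intrinsics and any distortion apply to the point x, -y, -z); pixel columns grow to the right and rows downward; lengths in m; the calibration is good to about 2 mm. A picture is of the moment at which its call begins.
- job_done(): hands the job in, once; it reports no verdict.
The state is a dict: "t": time; "q": joint angles; "qd": joint speeds; "tau": joint torques, N m; "tool_pos": TCP position; "tcp_rot": TCP orientation; "ft_force": force on the tool from outside, world axes, zero at the start; "ft_torque": the same for the moment, N m; "grip_width": finger opening in m.
Only numpy, scipy, OpenCV 4.12 (cv2) and the standard library are available. Lean on these libraries where they do the work, as an engineer would, in place of code of your own. Each camera call takes 0.05 s, during which the arm holds its last target.

## Working session

There is one attempt and no reset: what is moved stays moved. The work goes in short steps, Python scripts to look and compute and a tool call to move; the robot and the scene stay as the last step left them, time stands still between calls to the robot, and variables do not carry over. Pictures are saved under pics/ and viewed, and the job is handed in when it is done.

Besides the shell and the picture viewer there is one more tool, called after ">>>" by a JSON object that holds its "name" and its "arguments". apply_moves: Moves the arm, as the interface text tells. Its arguments: {"type":"object","properties":{"series":{"type":"array"},"grip_force":{"type":"number"}},"required":["series"]}

```bash
ls; mkdir -p pics; python3 - <<'E'
from rig import *
import cv2,json,numpy as np
o=get_obs(); print(o)
for n in ["side","top","wrist"]:
    d=get_image(n); cv2.imwrite(f"pics/a_{n}.png",d["image"][:,:,::-1]); print(n,d["mtx"].tolist(),d["D"],np.round(d["cam_to_world"],3).tolist())
    np.savez(f"a_{n}.npz",**{k:np.array(v) for k,v in d.items()})
E
```

```text
pics
{'t': 0.0, 'q': array([ 1.18823936,  0.62934737,  0.03843505,  1.51837495, -0.02697809,
        0.99628636, -0.01996985]), 'qd': array([-0.0006126 , -0.00073492,  0.00021401, -0.00052006, -0.00248483,
        0.00061291,  0.00087987]), 'tau': array([-1.00738682e-04, -5.63411343e+01,  1.22669253e+00, -1.93448532e+01,
        1.11318284e-02,  1.03699465e-02, -6.70961654e-06]), 'tool_pos': array([ 0.20229661, -0.61706059,  0.23038594]), 'tcp_rot': array([-0.572228  ,  0.41542131, -0.41431825,  0.57299271]), 'ft_force': array([-0.41023047,  0.34663599,  0.32323542]), 'ft_torque': array([-0.00749759, -0.00974117,  0.04797871]), 'grip_width': 0.08530557283953968}
side [[386.04981983805374, 0.0, 277.2765088546113], [0.0, 386.04981983805374, 205.4315462277433], [0.0, 0.0, 1.0]] [-0.00446484  0.          0.          0.          0.        ] [[-0.993, 0.063, -0.104, 0.367], [-0.121, -0.414, 0.902, 1.393], [0.014, 0.908, 0.419, 0.559], [0.0, 0.0, 0.0, 1.0]]
top [[507.91858350099005, 0.0, 277.18539593671704], [0.0, 507.91858350099005, 211.5904214483927], [0.0, 0.0, 1.0]] [0.04126407 0.         0.         0.         0.        ] [[-0.017, 0.994, -0.104, 0.391], [-1.0, -0.015, 0.019, 0.34], [0.017, 0.104, 0.994, 1.339], [0.0, 0.0, 0.0, 1.0]]
wrist [[321.0495863921144, 0.0, 282.2515890267965], [0.0, 321.0495863921144, 209.20490520163986], [0.0, 0.0, 1.0]] [-0.00879898  0.          0.          0.          0.        ] [[0.312, 0.905, 0.288, 0.276], [-0.95, 0.297, 0.093, -0.593], [-0.002, -0.303, 0.953, 0.373], [0.0, 0.0, 0.0, 1.0]]
```

View pics/a_side.png

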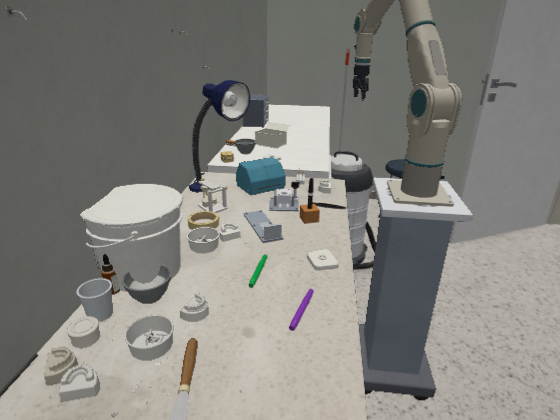

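View pics/a_top.png

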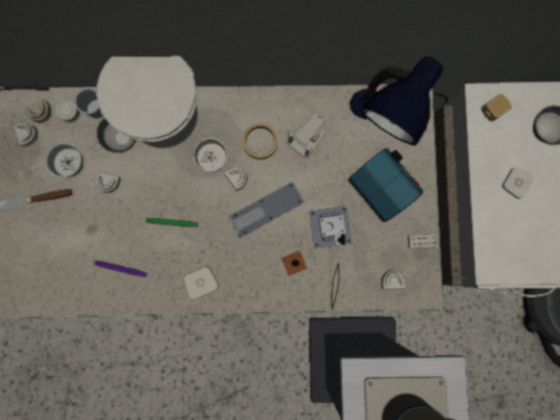

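View pics/a_wrist.png

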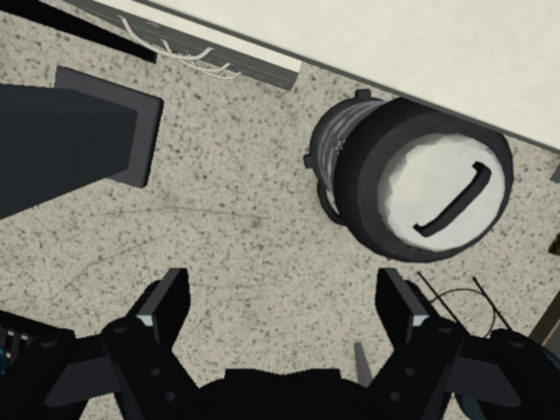

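```bash
python3 - <<'E'
import cv2
a=cv2.imread("pics/a_top.png"); c=a[110:310,190:440]; c=cv2.convertScaleAbs(cv2.resize(c,(750,600),interpolation=cv2.INTER_CUBIC),alpha=1.6); cv2.imwrite("pics/b_top.png",c)
a=cv2.imread("pics/a_side.png"); c=a[160:280,180:340]; c=cv2.resize(c,(800,600),interpolation=cv2.INTER_CUBIC); cv2.imwrite("pics/b_side.png",c)
E
```

```text
(no output)
```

View pics/b_top.png

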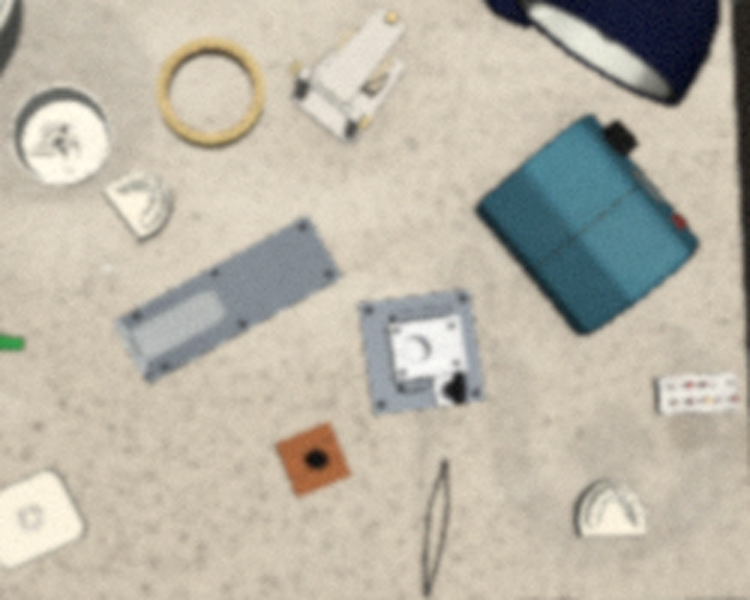

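View pics/b_side.png

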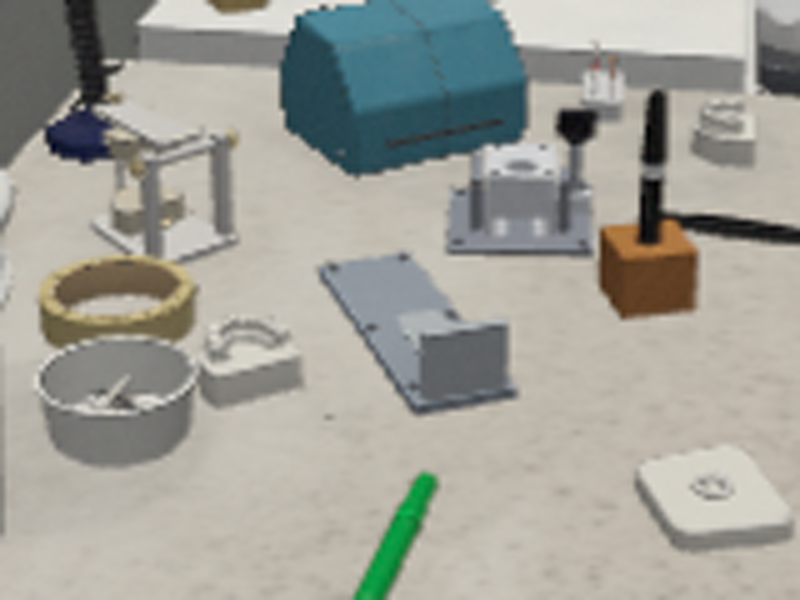

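```bash
cat > h.py <<'E'
import numpy as np,cv2
from scipy.spatial.transform import Rotation as R
def load(n): return dict(np.load(n))
def rays(d,px):
    px=np.asarray(px,float).reshape(-1,1,2)
    u=cv2.undistortPoints(px,d["mtx"],d["D"]).reshape(-1,2)
    return np.c_[u[:,0],-u[:,1],-np.ones(len(u))]
def plane(d,px,z):
    T=d["cam_to_world"]; r=rays(d,px)@T[:3,:3].T; o=T[:3,3]
    return o+r*((z-o[2])/r[:,2])[:,None]
def cloud(d):
    h,w=d["range_z"].shape
    u,v=np.meshgrid(np.arange(w),np.arange(h)); px=np.c_[u.ravel(),v.ravel()]
    p=rays(d,px)*d["range_z"].ravel()[:,None]
    T=d["cam_to_world"]
    return (p@T[:3,:3].T+T[:3,3]).reshape(h,w,3)
def proj(d,p):
    T=np.linalg.inv(d["cam_to_world"]); c=np.atleast_2d(p)@T[:3,:3].T+T[:3,3]
    c=c*[1,-1,-1]
    return cv2.projectPoints(c,np.zeros(3),np.zeros(3),d["mtx"],d["D"])[0].reshape(-1,2)
def mv(o,pos,yaw_x):
    pass
E
python3 - <<'E'
from h import *
d=load("a_top.npz")
c=lambda x,y:(190+x/3,110+y/3)
print("rail corners",plane(d,[c(118,320),c(305,218),c(342,270),c(150,382)],.008).round(3))
print("dock corners",plane(d,[c(360,302),c(468,290),c(485,400),c(378,412)],.006).round(3))
print("carr top hole",plane(d,[c(413,348)],.050).round(3),"knob",plane(d,[c(455,388)],.075).round(3))
print("stand",plane(d,[c(312,459)],.042).round(3),"marker top",plane(d,[c(317,459)],.142).round(3))
print("bracket,cast, case",plane(d,[c(350,70),c(140,205),c(485,210),c(590,320),c(690,250),c(590,120)],.03).round(3))
C=cloud(d)
for x,y in [(413,370),(210,310),(280,260),(590,225),(140,200),(350,60),(370,400)]:
    u,v=map(int,c(x,y)); print(x,y,C[v,u].round(3))
o=0
from rig import *
o=get_obs(); print(R.from_quat(o["tcp_rot"]).as_matrix().round(3))
E
```

```text
rail corners [[0.519 0.441 0.008]
 [0.607 0.275 0.008]
 [0.56  0.244 0.008]
 [0.464 0.414 0.008]]
dock corners [[0.532 0.228 0.006]
 [0.541 0.133 0.006]
 [0.444 0.121 0.006]
 [0.435 0.215 0.006]]
carr top hole [[0.487 0.188 0.05 ]] knob [[0.451 0.157 0.075]]
stand [[0.395 0.275 0.042]] marker top [[0.394 0.276 0.142]]
bracket,cast, case [[ 0.734  0.234  0.03 ]
 [ 0.617  0.42   0.03 ]
 [ 0.608  0.119  0.03 ]
 [ 0.51   0.032  0.03 ]
 [ 0.57  -0.057  0.03 ]
 [ 0.686  0.025  0.03 ]]
413 370 [0.469 0.19  0.048]
210 310 [0.526 0.36  0.021]
280 260 [0.571 0.299 0.01 ]
590 225 [0.582 0.048 0.105]
140 200 [0.624 0.422 0.021]
350 60 [0.729 0.24  0.081]
370 400 [0.446 0.222 0.001]
[[ 0.312 -0.001  0.95 ]
 [-0.95   0.001  0.312]
 [-0.002 -1.    -0.   ]]
```

```bash
cat >> h.py <<'E'
def goto(o,pos,yaw_deg,base=None):
    """shift (cm, tool axes) and turn to get TCP to pos with tool pointing down and tool x at yaw (mod 180)"""
    M=R.from_quat(o["tcp_rot"]).as_matrix()
    cur=np.degrees(np.arctan2(M[1,0],M[0,0]))
    y=cur+((yaw_deg-cur+90)%180-90)
    a=np.radians(y); X=np.array([np.cos(a),np.sin(a),0]); Y=np.array([0,0,-1.]); T=np.c_[X,Y,np.cross(X,Y)]
    s=M.T@(np.asarray(pos)-o["tool_pos"])*100
    r=R.from_matrix(M.T@T).as_rotvec()
    print("tcp",o["tool_pos"].round(4),"yaw",round(cur,2),"| shift",s.round(2),"turn",r.round(3),"F",o["ft_force"].round(1),"w",round(o["grip_width"],4),"t",round(o["t"],2))
    return s,r
E
python3 - <<'E'
import rig; from rig import *; from h import *
print([x for x in dir(rig) if not x.startswith('__')], getattr(rig,'grasp_offset',None))
o=get_obs(); goto(o,[0.42,-0.4,0.27],95.5); goto(o,[0.45,0.19,0.27],95.5)
E
```

```text
['PlanningError', 'get_image', 'get_obs', 'grasp_offset', 'job_done'] 0.0187
tcp [ 0.2023 -0.6172  0.2306] yaw -71.85 | shift [-13.86  -3.92  27.45] turn [ 0.     0.221 -0.002] F [-0.5  0.5 -0.1] w 0.0852 t 0.15
tcp [ 0.2023 -0.6172  0.2306] yaw -71.85 | shift [-68.99  -3.84  48.68] turn [ 0.     0.221 -0.002] F [-0.5  0.5 -0.1] w 0.0852 t 0.15
```

>>> {"name": "apply_moves", "arguments": {"series": [[1, [-4, -3, 4], [0, 0.1, 0]], [1, [-7, -4, 8], [0, 0.22, 0]], [1, [-10, -4, 15], [0, 0.22, 0]], [1, [-12, -4, 21], [0, 0.22, 0]], [1, [-14, -4, 27.5], [0, 0.22, 0]], [1, [-18, -4, 29], [0, 0.22, 0]], [1, [-22, -4, 31], [0, 0.22, 0]], [1, [-26, -4, 32], [0, 0.22, 0]], [1, [-30, -4, 34], [0, 0.22, 0]]]}}

```text
t: 0.9
tool_pos: [0.4065, -0.3177, 0.2705]
tcp_rot: [-0.524, 0.475, -0.475, 0.524]
ft_force: [0.8, -0.8, -0.8]
grip_width: 0.0855
```

```bash
python3 - <<'E'
from rig import *; from h import *
o=get_obs(); print(o["q"].round(2)); goto(o,[0.45,0.19,0.27],95.5)
E
```

```text
[ 0.56  0.39  0.07  1.84 -0.03  0.91 -0.83]
tcp [ 0.4065 -0.3177  0.2705] yaw -84.41 | shift [-5.01e+01  5.00e-02  9.27e+00] turn [-0.     0.002 -0.   ] F [ 0.8 -0.8 -0.8] w 0.0855 t 0.9
```

>>> {"name": "apply_moves", "arguments": {"series": [[1, [-4, 0, 1], [0, 0, 0]], [1, [-8, 0, 2], [0, 0, 0]], [1, [-12, 0, 3], [0, 0, 0]], [1, [-16, 0, 4], [0, 0, 0]], [1, [-20, 0, 5], [0, 0, 0]], [1, [-24, 0, 5], [0, 0, 0]], [1, [-28, 0, 6], [0, 0, 0]], [1, [-32, 0, 7], [0, 0, 0]], [1, [-36, 0, 8], [0, 0, 0]], [1, [-40, 0, 9], [0, 0, 0]]]}}

```text
t: 1.73
tool_pos: [0.456, 0.089, 0.2708]
tcp_rot: [-0.524, 0.475, -0.475, 0.524]
ft_force: [1.1, -0.7, -0.2]
grip_width: 0.0851
```

>>> {"name": "apply_moves", "arguments": {"series": [[1, [-4, 0, 0], [0, 0, 0]], [1, [-8, 0, 0], [0, 0, 0]], [1, [-10, 0, 0.3], [0, 0, 0]], [1, [-10, 0, 0.3], [0, 0, 0]], [1, [-10, 0, 0.3], [0, 0, 0]], [1, [-10, 0, 0.3], [0, 0, 0]]]}}

```text
t: 2.23
tool_pos: [0.4495, 0.1857, 0.2704]
tcp_rot: [0.524, -0.475, 0.476, -0.523]
ft_force: [-0.4, -0.5, -0.2]
grip_width: 0.0857
```

```bash
cat > snap.py <<'E'
import sys
from rig import *; from h import *
n=sys.argv[1]; tag=sys.argv[2]
d=get_image(n); np.savez(f"{tag}.npz",**{k:np.array(v) for k,v in d.items()}); cv2.imwrite(f"pics/{tag}.png",d["image"][:,:,::-1])
o=get_obs(); goto(o,o["tool_pos"],95.5); print(o["q"].round(2))
E
python3 snap.py wrist w1
```

```text
tcp [0.4496 0.1853 0.2705] yaw -84.57 | shift [0. 0. 0.] turn [ 0.001 -0.001  0.001] F [-0.3 -0.3  0.2] w 0.0855 t 2.28
[-0.38  0.35 -0.1   1.91  0.04  0.89 -1.97]
```

View pics/w1.png

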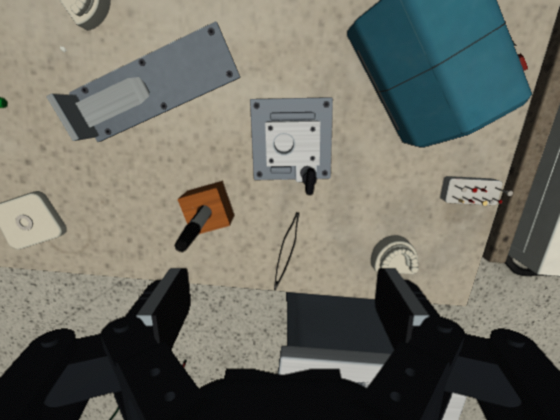

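```bash
python3 - <<'E'
import cv2
a=cv2.imread("pics/w1.png")
cv2.imwrite("pics/w1a.png",cv2.resize(a[80:205,235:360],(600,600),interpolation=cv2.INTER_CUBIC))
cv2.imwrite("pics/w1b.png",cv2.resize(a[15:150,45:245],(800,540),interpolation=cv2.INTER_CUBIC))
E
```

```text
(no output)
```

View pics/w1a.png

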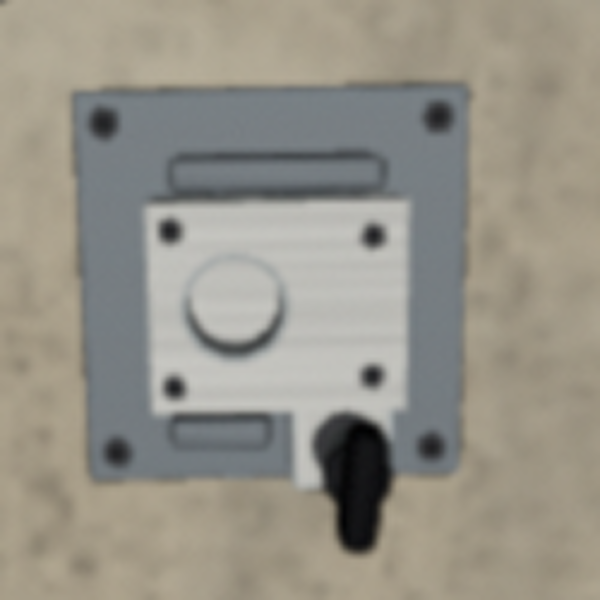

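View pics/w1b.png

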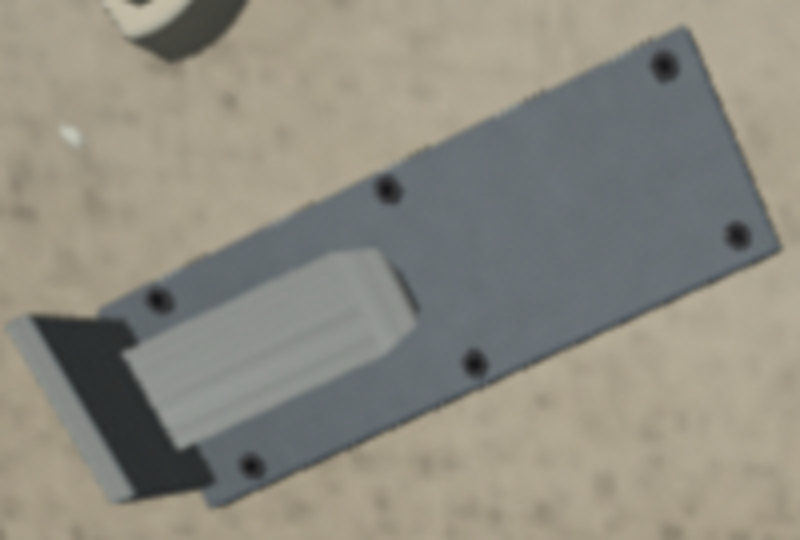

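```bash
python3 - <<'E'
from h import *
d=load("w1.npz")
A=lambda L:[((x+.5)/4.8-.5+235,(y+.5)/4.8-.5+80) for x,y in L]
B=lambda L:[((x+.5)/4-.5+45,(y+.5)/4-.5+15) for x,y in L]
ang=lambda v:np.degrees(np.arctan2(v[1],v[0])).round(2)
D=plane(d,A([(73,92),(470,86),(462,472),(90,481)]),.006); print("dock",D.mean(0).round(4),ang(D[0]-D[1]),ang(D[3]-D[2]),ang(D[2]-D[1])+180,ang(D[3]-D[0])+180,[np.linalg.norm(D[i]-D[i-1]).round(4) for i in range(4)])
b=plane(d,A([(104,123),(439,117),(431,447),(117,452)]),.006); print("dockbolts",b.mean(0).round(4),ang(b[0]-b[1]),ang(b[3]-b[2]))
c=plane(d,A([(145,203),(411,199),(406,412),(153,414)]),.050); print("carr",c.mean(0).round(4),ang(c[0]-c[1]),ang(c[3]-c[2]),[np.linalg.norm(c[i]-c[i-1]).round(4) for i in range(4)])
h=plane(d,A([(235,305)]),.050)[0]; print("hole",h)
print("knob top centre",plane(d,A([(358,487)]),.08))
r=plane(d,B([(665,66),(738,236),(387,189),(475,364),(160,300),(251,466)]),.008); print("bolts",r.round(4).tolist())
print("rail dirs",ang(r[4]-r[0]),ang(r[5]-r[1]),np.linalg.norm(r[4]-r[0]),np.linalg.norm(r[0]-r[1]))
print("far end corner",plane(d,B([(686,27),(780,248)]),.008))
e=plane(d,B([(215,505),(780,248),(100,312),(686,27)]),.008); print(ang(e[0]-e[1]),ang(e[2]-e[3]),np.linalg.norm(e[0]-e[1]))
t=plane(d,B([(378,250),(417,320),(322,258),(382,355)]),.020); print("bar end/taper at top",t.round(4))
s=plane(d,B([(36,316),(135,500)]),.052); print("stop front top edge",s.round(4),np.linalg.norm(s[0]-s[1]))
k=plane(d,B([(123,355),(180,448)]),.020); print("bar at stop",k.round(4))
E
```

```text
dock [0.4892 0.1775 0.006 ] 96.34 96.91 6.939999999999998 6.409999999999997 [np.float64(0.0993), np.float64(0.0993), np.float64(0.0983), np.float64(0.1002)]
dockbolts [0.4891 0.1778 0.006 ] 96.49 96.42
carr [0.489  0.1776 0.05  ] 96.34 95.95 [np.float64(0.0484), np.float64(0.0606), np.float64(0.0488), np.float64(0.06)]
hole [0.48894597 0.18782076 0.05      ]
knob top centre [[0.45527    0.15738497 0.08      ]]
bolts [[0.6008, 0.281, 0.008], [0.5583, 0.2583, 0.008], [0.5613, 0.3603, 0.008], [0.5151, 0.3355, 0.008], [0.5246, 0.4287, 0.008], [0.4785, 0.4048, 0.008]]
rail dirs 117.31 118.58 0.16621964773088888 0.048219748460167515
far end corner [[0.611194   0.27541281 0.008     ]
 [0.55615804 0.24592966 0.008     ]]
117.96 118.14 0.19342299558335826
bar end/taper at top [[0.544  0.3584 0.02  ]
 [0.5261 0.3478 0.02  ]
 [0.5404 0.3745 0.02  ]
 [0.5154 0.3583 0.02  ]]
stop front top edge [[0.5177 0.4365 0.052 ]
 [0.4715 0.4146 0.052 ]] 0.05120752843864854
bar at stop [[0.5084 0.4338 0.02  ]
 [0.4832 0.4193 0.02  ]]
```

```bash
python3 - <<'E'
from rig import *; from h import *
o=get_obs(); goto(o,[0.489,0.1776,0.10],96.4);goto(o,[0.489,0.1776,0.016],96.4)
E
```

```text
tcp [0.4496 0.1853 0.2705] yaw -84.57 | shift [ 1.12 17.05  3.85] turn [ 0.001 -0.017  0.001] F [-0.3 -0.3  0.2] w 0.0855 t 2.28
tcp [0.4496 0.1853 0.2705] yaw -84.57 | shift [ 1.11 25.45  3.86] turn [ 0.001 -0.017  0.001] F [-0.3 -0.3  0.2] w 0.0855 t 2.28
```

>>> {"name": "apply_moves", "arguments": {"series": [[1, [1.1, 3, 3.85], [0, -0.017, 0]], [1, [1.1, 7, 3.85], [0, -0.017, 0]], [1, [1.1, 11, 3.85], [0, -0.017, 0]], [1, [1.1, 15, 3.85], [0, -0.017, 0]], [1, [1.1, 17, 3.85], [0, -0.017, 0]], [1, [1.1, 17, 3.85], [0, -0.017, 0]], [1, [1.1, 17, 3.85], [0, -0.017, 0]]]}}

```text
t: 2.87
tool_pos: [0.4888, 0.1781, 0.1003]
tcp_rot: [0.528, -0.471, 0.471, -0.526]
ft_force: [0.5, -0.6, 0.4]
grip_width: 0.0855
```

```bash
python3 snap.py wrist w2; python3 - <<'E'
from rig import *; from h import *
o=get_obs(); goto(o,[0.489,0.1776,0.016],96.4)
import cv2
a=cv2.imread("pics/w2.png"); cv2.imwrite("pics/w2a.png",a)
E
```

```text
tcp [0.4899 0.1789 0.1016] yaw -83.58 | shift [0. 0. 0.] turn [-0.001  0.016  0.   ] F [ 0.  -0.1  0.8] w 0.0854 t 2.92
[-0.36  0.64 -0.07  1.99  0.09  0.51 -1.95]
tcp [0.4899 0.1789 0.1016] yaw -83.58 | shift [ 0.11  8.56 -0.11] turn [-0.001  0.     0.   ] F [ 0.  -0.1  0.8] w 0.0854 t 2.92
```

View pics/w2.png

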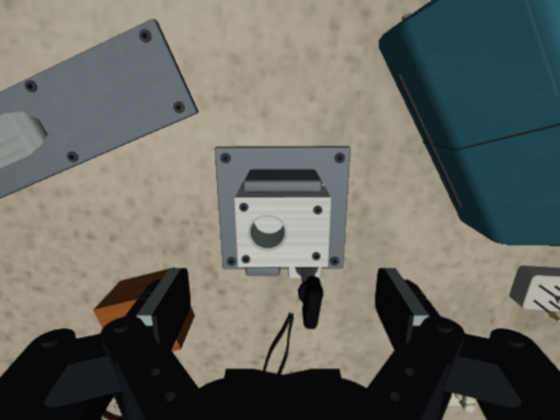

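>>> {"name": "apply_moves", "arguments": {"series": [[1, [0, 3, 0], [0, 0, 0]], [1, [0, 6, 0], [0, 0, 0]], [1, [0, 8.5, 0], [0, 0, 0]], [1, [0, 8.5, 0], [0, 0, 0]], [1, [0, 8.5, 0], [0, 0, 0]]]}}

```text
t: 3.33
tool_pos: [0.4898, 0.1796, 0.0169]
tcp_rot: [-0.527, 0.471, -0.471, 0.528]
ft_force: [0.3, 0.2, 1.0]
grip_width: 0.0852
```

>>> {"name": "apply_moves", "arguments": {"series": [[0, [0, 0, 0], [0, 0, 0]], [-0.2, [0, 0, 0], [0, 0, 0]], [-0.4, [0, 0, 0], [0, 0, 0]], [-0.4, [0, 0, 0], [0, 0, 0]], [-0.4, [0, 0, 0], [0, 0, 0]], [-0.4, [0, 0, 0], [0, 0, 0]]], "grip_force": 60}}

```text
t: 3.83
tool_pos: [0.4908, 0.1797, 0.0183]
tcp_rot: [-0.526, 0.47, -0.472, 0.529]
ft_force: [-0.1, -1.4, 8.9]
grip_width: 0.0586
```

>>> {"name": "apply_moves", "arguments": {"series": [[-0.4, [0, -1, 0], [0, 0, 0]], [-0.4, [0, -2.5, 0], [0, 0, 0]], [-0.4, [0, -4.5, 0], [0, 0, 0]], [-0.4, [0, -7, 0], [0, 0, 0]], [-0.4, [0, -8, 0], [0, 0, 0]], [-0.4, [0, -8, 0], [0, 0, 0]]]}}

```text
t: 4.33
tool_pos: [0.4908, 0.1804, 0.0987]
tcp_rot: [-0.526, 0.47, -0.472, 0.53]
ft_force: [0.9, -0.3, -4.6]
grip_width: 0.0591
```

```bash
python3 snap.py wrist w3;python3 snap.py side s3; python3 - <<'E'
import cv2
a=cv2.imread("pics/s3.png"); cv2.imwrite("pics/s3a.png",cv2.resize(a[120:270,200:360],(640,600),interpolation=cv2.INTER_CUBIC))
E
```

```text
tcp [0.4899 0.1801 0.0971] yaw -83.49 | shift [0. 0. 0.] turn [-0.003  0.018 -0.001] F [-0.6  0.6 -4.4] w 0.0589 t 4.38
[-0.36  0.65 -0.07  1.99  0.09  0.5  -1.95]
tcp [0.4889 0.1796 0.0959] yaw -83.48 | shift [0. 0. 0.] turn [-0.001  0.018 -0.   ] F [-0.7 -0.2 -4.1] w 0.0591 t 4.43
[-0.36  0.65 -0.07  1.99  0.09  0.5  -1.95]
```

View pics/w3.png

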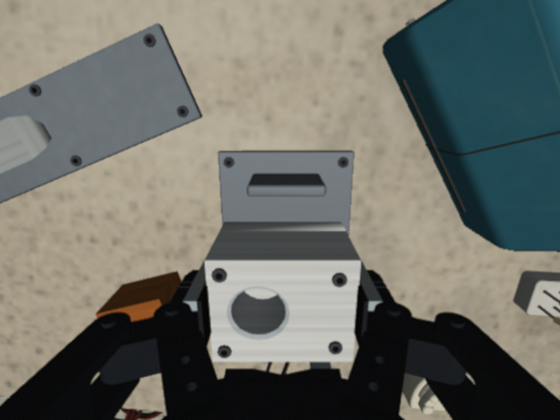

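View pics/s3a.png

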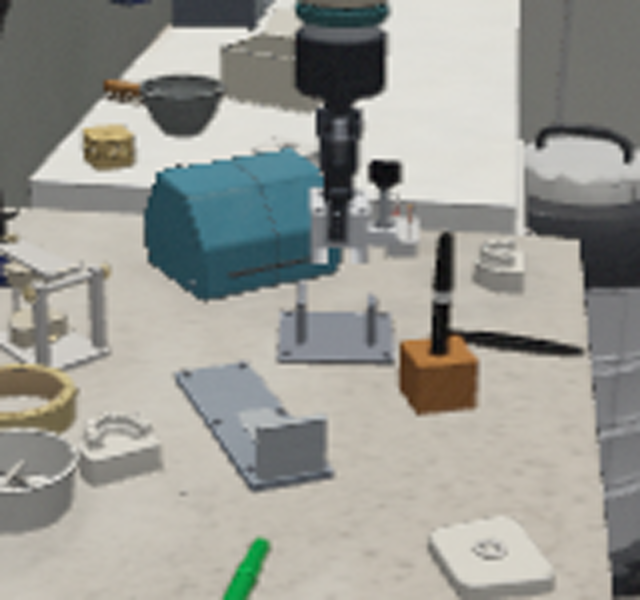

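```bash
python3 - <<'E'
from rig import *; from h import *
d=load("w3.npz")
c=plane(d,[(206,261),(357.5,261),(355,361),(213,361)],.097+.0327); print(c.round(4),c.mean(0).round(4),[np.linalg.norm(c[i]-c[i-1]).round(4) for i in range(4)])
o=get_obs(); goto(o,[0.5586,0.3070,0.075],118.2)
E
```

```text
[[0.5084 0.2121 0.1297]
 [0.5151 0.1539 0.1297]
 [0.4681 0.1462 0.1297]
 [0.461  0.207  0.1297]] [0.4881 0.1798 0.1297] [np.float64(0.0476), np.float64(0.0585), np.float64(0.0476), np.float64(0.0612)]
tcp [0.4889 0.1796 0.0959] yaw -83.48 | shift [-11.86   2.1    8.37] turn [-0.001 -0.378 -0.   ] F [-0.7 -0.2 -4.1] w 0.0591 t 4.43
```

>>> {"name": "apply_moves", "arguments": {"series": [[-0.4, [-2, 0, 2], [0, -0.05, 0]], [-0.4, [-4, 0, 4], [0, -0.15, 0]], [-0.4, [-7, 0.5, 6], [0, -0.25, 0]], [-0.4, [-10, 1, 8], [0, -0.33, 0]], [-0.4, [-11.8, 2.1, 8.4], [0, -0.378, 0]], [-0.4, [-11.8, 2.1, 8.4], [0, -0.378, 0]], [-0.4, [-11.8, 2.1, 8.4], [0, -0.378, 0]], [-0.4, [-11.8, 2.1, 8.4], [0, -0.378, 0]]]}}

```text
t: 5.1
tool_pos: [0.5577, 0.3048, 0.0727]
tcp_rot: [0.608, -0.364, 0.363, -0.605]
ft_force: [-0.6, -0.5, -4.3]
grip_width: 0.059
```

```bash
python3 snap.py wrist w4; python3 snap.py top t4; python3 - <<'E'
import cv2
a=cv2.imread("pics/t4.png"); cv2.imwrite("pics/t4a.png",cv2.convertScaleAbs(cv2.resize(a[150:270,210:360],(750,600),interpolation=cv2.INTER_CUBIC),alpha=1.5))
E
```

```text
tcp [0.5583 0.3044 0.0734] yaw -61.9 | shift [0. 0. 0.] turn [0.003 0.394 0.002] F [ 0.3 -0.5 -3.7] w 0.059 t 5.15
[-0.45  0.81 -0.16  1.68  0.19  0.68 -1.79]
tcp [0.5588 0.3045 0.074 ] yaw -61.92 | shift [0. 0. 0.] turn [0.002 0.394 0.002] F [-0.6 -0.8 -4.3] w 0.0592 t 5.2
[-0.45  0.8  -0.16  1.68  0.19  0.68 -1.79]
```

View pics/w4.png

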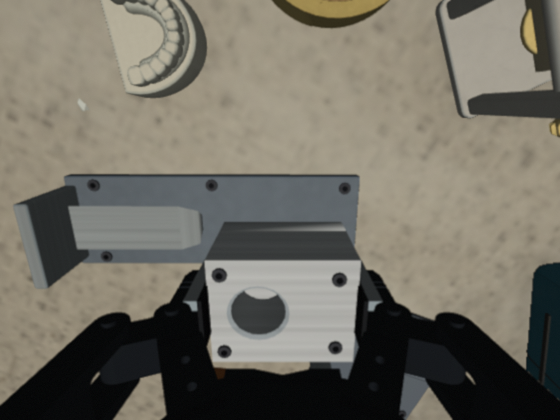

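View pics/t4a.png

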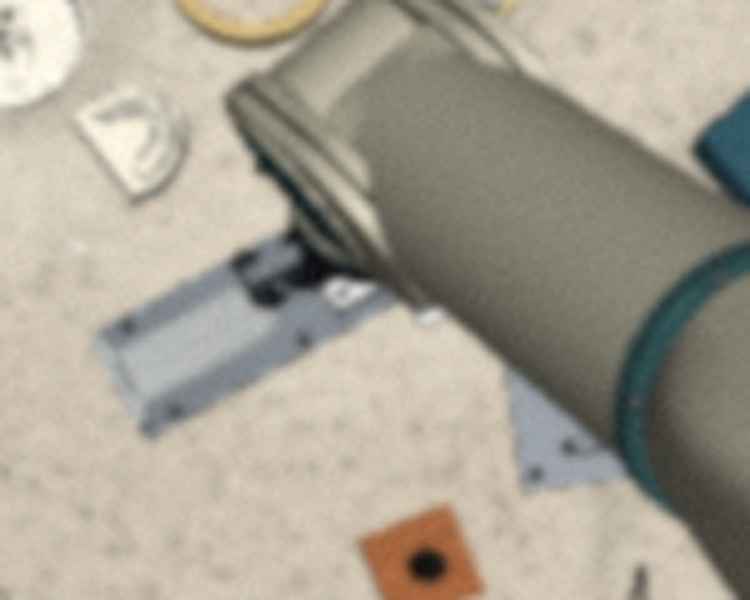

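```bash
python3 - <<'E'
import cv2
a=cv2.imread("pics/w4.png"); cv2.imwrite("pics/w4a.png",cv2.convertScaleAbs(cv2.resize(a[165:295,10:210],(800,520),interpolation=cv2.INTER_CUBIC),alpha=1.3))
cv2.imwrite("pics/w4b.png",cv2.convertScaleAbs(cv2.resize(a[165:375,190:380],(543,600),interpolation=cv2.INTER_CUBIC),alpha=1.1))
E
```

```text
(no output)
```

View pics/w4a.png

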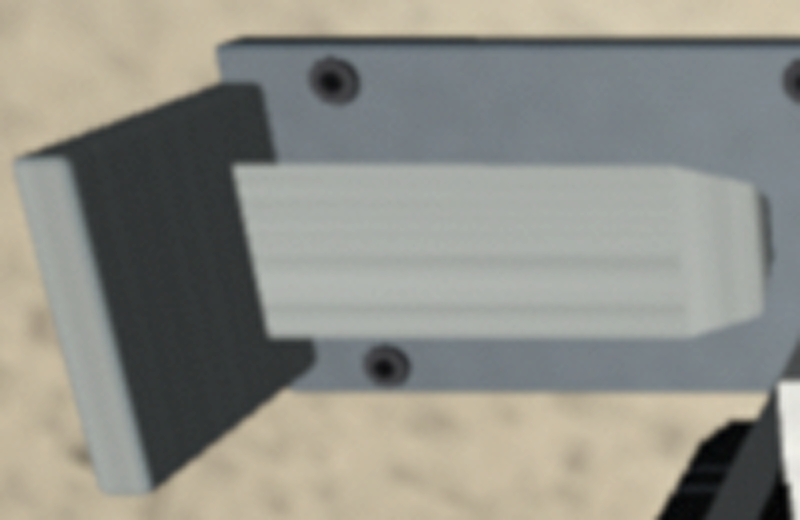

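View pics/w4b.png

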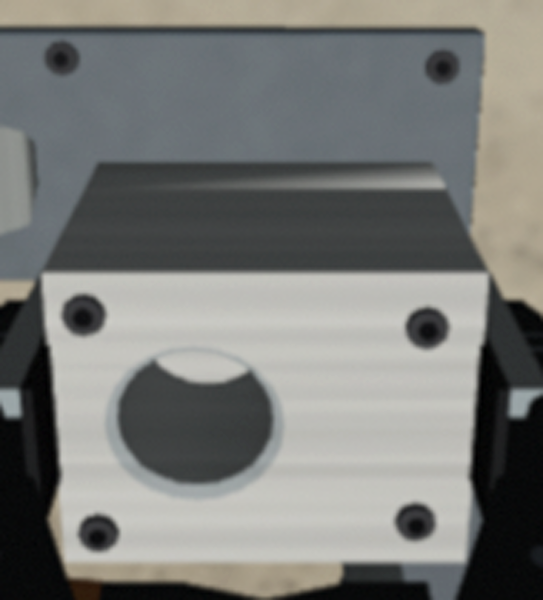

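```bash
python3 - <<'E'
from rig import *; from h import *
d=load("w4.npz"); zt=.0737
A=lambda L:[((x+.5)/4-.5+10,(y+.5)/4-.5+165) for x,y in L]
B=lambda L:[((x+.5)/2.857-.5+190,(y+.5)/2.857-.5+165) for x,y in L]
ang=lambda v:np.degrees(np.arctan2(v[1],v[0])).round(2)
bar=plane(d,A([(235,166),(675,166),(268,337),(690,337)]),.020); print("bar",bar.round(4).tolist(),ang(bar[0]-bar[1]),ang(bar[2]-bar[3]),np.linalg.norm(bar[0]-bar[2]))
be=plane(d,A([(752,184),(763,314)]),.020).mean(0)
pl=plane(d,A([(230,45),(795,45),(300,390),(770,390)]),.008); print("plate",ang(pl[0]-pl[1]),ang(pl[2]-pl[3]))
st=plane(d,A([(72,162),(152,490)]),.052); print("stop",st.round(4),ang(st[0]-st[1])+90)
print("stop base",plane(d,A([(262,85),(314,362)]),.008))
phi=np.radians(118.2);u=np.array([np.cos(phi),np.sin(phi),0]);v=np.array([-u[1],u[0],0])
c=plane(d,B([(42,272),(489,272),(466,562),(66,562)]),zt+.0327); print("carr",c.mean(0).round(4),[np.linalg.norm(c[i]-c[i-1]).round(4) for i in range(4)],ang(c[0]-c[1]),ang(c[3]-c[2]))
cb=plane(d,B([(97,163),(434,163)]),zt-.0112); print("bottom edge",cb.round(4),np.linalg.norm(cb[0]-cb[1]),ang(cb[0]-cb[1]))
hole=plane(d,B([(195,422)]),zt+.0327)[0]; print("hole",hole.round(4))
ref=be
for n,p in [("bar0",bar[0]),("bar1",bar[1]),("bar2",bar[2]),("bar3",bar[3]),("st0",st[0]),("st1",st[1]),("carr",c.mean(0)),("cb",cb.mean(0)),("hole",hole),("barend",be),("tcp",np.array([.5583,.3046,0]))]:
    print(n,"x",round((p-ref)@u*1000+8,1),"y",round((p-ref)@v*1000,1))
E
```

```text
bar [[0.5088, 0.4334, 0.02], [0.542, 0.3713, 0.02], [0.4821, 0.4199, 0.02], [0.5155, 0.3576, 0.02]] 118.13 118.19 0.029919879109874963
plate 118.09 118.2
stop [[0.5183 0.438  0.052 ]
 [0.474  0.4149 0.052 ]] 117.53
stop base [[0.51744353 0.43918787 0.008     ]
 [0.4723546  0.41592996 0.008     ]]
carr [0.5575 0.3043 0.1064] [np.float64(0.0475), np.float64(0.0588), np.float64(0.0475), np.float64(0.0591)] 118.12 118.08
bottom edge [[0.5636 0.3415 0.0625]
 [0.5918 0.2887 0.0625]] 0.059781621957605745 118.13
hole [0.5533 0.3133 0.1064]
bar0 x 90.5 y -14.4
bar1 x 20.0 y -14.4
bar2 x 91.2 y 15.5
bar3 x 20.5 y 15.5
st0 x 90.0 y -25.0
st1 x 90.6 y 25.0
carr x -46.3 y 3.7
cb x -46.4 y -19.3
hole x -36.4 y 3.1
barend x 8.0 y 0.0
tcp x -46.4 y 2.8
```

>>> {"name": "apply_moves", "arguments": {"series": [[-0.4, [0, 1, 0.36], [0, 0, 0]], [-0.4, [0, 3, 0.36], [0, 0, 0]], [-0.4, [0, 4.5, 0.36], [0, 0, 0]], [-0.4, [0, 5, 0.36], [0, 0, 0]], [-0.4, [0, 5.2, 0.36], [0, 0, 0]], [-0.4, [0, 5.2, 0.36], [0, 0, 0]], [-0.4, [0, 5.2, 0.36], [0, 0, 0]]]}}

```text
t: 5.78
tool_pos: [0.5629, 0.3083, 0.0234]
tcp_rot: [-0.606, 0.363, -0.364, 0.607]
ft_force: [-0.2, -0.3, -4.1]
grip_width: 0.0589
```

```bash
python3 snap.py wrist w5; python3 snap.py side s5; python3 - <<'E'
import cv2
a=cv2.imread("pics/s5.png"); cv2.imwrite("pics/s5a.png",cv2.resize(a[180:255,220:320],(800,600),interpolation=cv2.INTER_CUBIC))
E
```

```text
tcp [0.563  0.3085 0.0237] yaw -61.84 | shift [0. 0. 0.] turn [-0.002  0.396 -0.   ] F [-0.6 -0.8 -3.6] w 0.0588 t 5.83
[-0.46  0.88 -0.15  1.68  0.2   0.59 -1.8 ]
tcp [0.563  0.3086 0.0237] yaw -61.83 | shift [0. 0. 0.] turn [-0.002  0.396 -0.   ] F [ 0.2  0.7 -5. ] w 0.059 t 5.88
[-0.46  0.88 -0.15  1.68  0.2   0.59 -1.8 ]
```

View pics/w5.png

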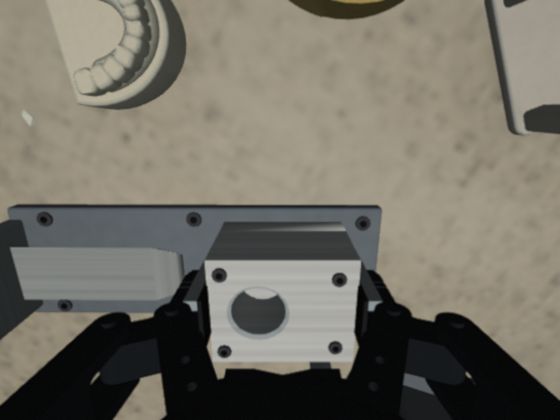

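View pics/s5a.png

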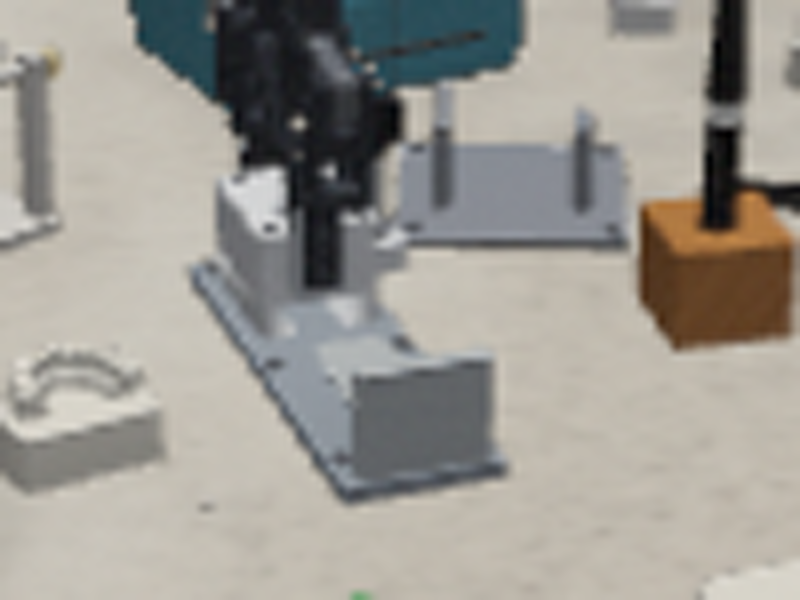

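```bash
python3 - <<'E'
import cv2
a=cv2.imread("pics/w5.png"); cv2.imwrite("pics/w5a.png",cv2.convertScaleAbs(cv2.resize(a[195:375,0:200],(667,600),interpolation=cv2.INTER_CUBIC),alpha=1.3))
cv2.imwrite("pics/w5b.png",cv2.convertScaleAbs(cv2.resize(a[195:375,190:390],(667,600),interpolation=cv2.INTER_CUBIC),alpha=1.1))
E
```

```text
(no output)
```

View pics/w5a.png

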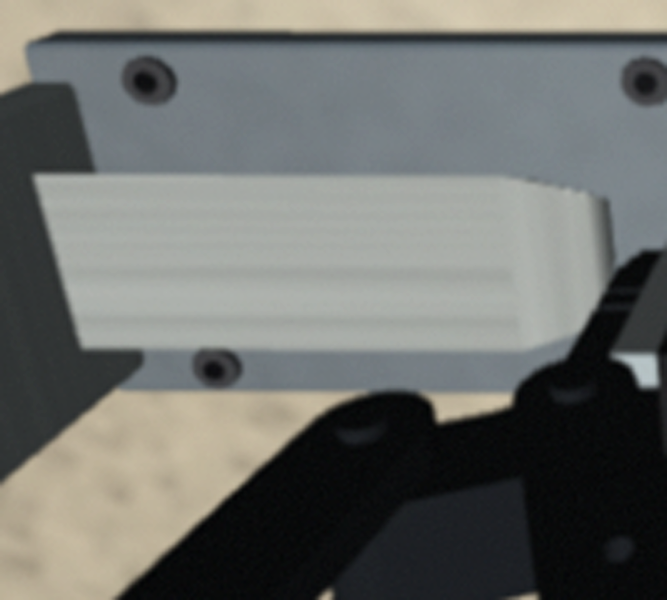

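View pics/w5b.png

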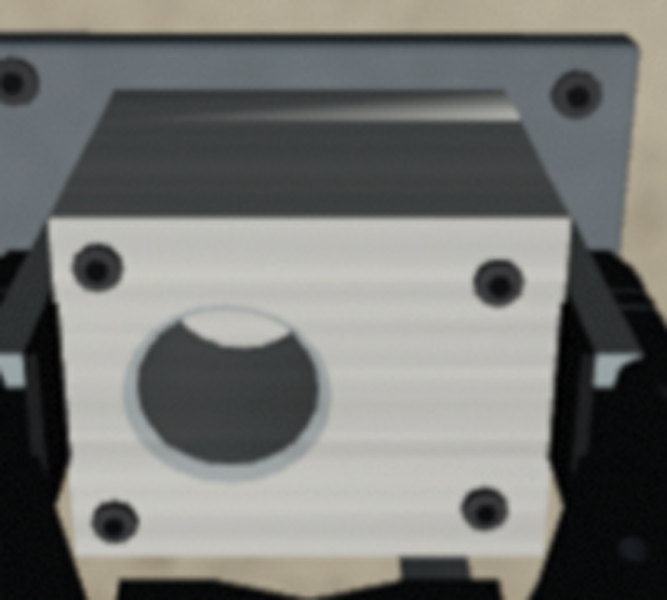

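```bash
python3 - <<'E'
from rig import *; from h import *
d=load("w5.npz"); zt=.0237
A=lambda L,o:[((x+.5)/3.3333-.5+o,(y+.5)/3.3333-.5+195) for x,y in L]
bar=plane(d,A([(35,175),(505,177),(80,349),(520,349)],0),.020)
pl=plane(d,A([(40,42),(655,42)],0),.008)
pl2=plane(d,A([(100,42),(610,43)],190),.008)
cs={}
phi=np.radians(118.15);u=np.array([np.cos(phi),np.sin(phi),0]);v=np.array([-u[1],u[0],0])
mid=bar.mean(0)
f=lambda p:[round(float((q-mid)@v*1000),1) for q in p]
print("bar",f(bar),"plate edge",f(pl),f(pl2))
for b in (.0125,.0112,.010):
    cb=plane(d,A([(113,91),(505,91)],190),b); print("carr bottom edge",b,f(cb),np.linalg.norm(cb[0]-cb[1]).round(4))
    c=plane(d,A([(48,217),(571,217),(546,555),(75,555)],190),b+.044); print("top",f(c),[np.linalg.norm(c[i]-c[i-1]).round(4) for i in range(4)], "x of centre rel bar end", ((c.mean(0)-plane(d,A([(600,200)],0),.020)[0])@u*1000+8).round(1))
E
```

```text
bar [-15.0, -14.8, 15.1, 14.8] plate edge [-32.2, -32.2] [-32.2, -32.1]
carr bottom edge 0.0125 [-25.8, -25.8] 0.0599
top [-26.5, -26.5, 21.0, 21.0] [np.float64(0.0475), np.float64(0.0594), np.float64(0.0475), np.float64(0.0599)] x of centre rel bar end -43.6
carr bottom edge 0.0112 [-25.3, -25.3] 0.0604
top [-25.8, -25.8, 22.2, 22.2] [np.float64(0.048), np.float64(0.0601), np.float64(0.048), np.float64(0.0606)] x of centre rel bar end -43.6
carr bottom edge 0.01 [-24.9, -24.9] 0.0609
top [-25.2, -25.2, 23.3, 23.3] [np.float64(0.0485), np.float64(0.0607), np.float64(0.0485), np.float64(0.0612)] x of centre rel bar end -43.6
```

>>> {"name": "apply_moves", "arguments": {"series": [[-0.4, [0, 0.15, -0.15], [0, 0, 0]], [-0.4, [0, 0.25, -0.15], [0, 0, 0]], [-0.4, [0, 0.3, -0.15], [0, 0, 0]]]}}

```text
t: 6.13
tool_pos: [0.5609, 0.3074, 0.0204]
tcp_rot: [-0.607, 0.363, -0.363, 0.607]
ft_force: [-2.5, -1.4, 3.7]
grip_width: 0.059
```

>>> {"name": "apply_moves", "arguments": {"series": [[-0.4, [0, 0.05, 0], [0, 0, 0]], [-0.4, [0, 0.1, 0], [0, 0, 0]], [-0.4, [0, 0.1, 0], [0, 0, 0]]]}}

```text
t: 6.38
tool_pos: [0.5609, 0.3074, 0.0204]
tcp_rot: [0.607, -0.363, 0.363, -0.607]
ft_force: [-3.7, -1.6, 9.3]
grip_width: 0.0589
```

>>> {"name": "apply_moves", "arguments": {"series": [[-0.4, [0, 0.05, 0], [0, 0, 0]], [-0.4, [0, 0.1, 0], [0, 0, 0]], [-0.4, [0, 0.1, 0], [0, 0, 0]]]}}

```text
t: 6.63
tool_pos: [0.5609, 0.3074, 0.0203]
tcp_rot: [0.607, -0.363, 0.363, -0.607]
ft_force: [-5.1, -3.3, 15.3]
grip_width: 0.0588
```

>>> {"name": "apply_moves", "arguments": {"series": [[-0.4, [0, -0.15, 0], [0, 0, 0]], [-0.4, [0, -0.18, 0], [0, 0, 0]]]}}

```text
t: 6.8
tool_pos: [0.5613, 0.3077, 0.0204]
tcp_rot: [-0.606, 0.363, -0.363, 0.607]
ft_force: [-1.0, -0.9, 1.8]
grip_width: 0.0589
```

```bash
python3 snap.py wrist w6; python3 - <<'E'
import cv2
a=cv2.imread("pics/w6.png"); cv2.imwrite("pics/w6a.png",cv2.convertScaleAbs(cv2.resize(a[195:375,0:200],(667,600),interpolation=cv2.INTER_CUBIC),alpha=1.3))
cv2.imwrite("pics/w6b.png",cv2.convertScaleAbs(cv2.resize(a[195:375,190:390],(667,600),interpolation=cv2.INTER_CUBIC),alpha=1.1))
E
```

```text
tcp [0.5614 0.3077 0.0204] yaw -61.83 | shift [0. 0. 0.] turn [-0.001  0.396 -0.   ] F [-2.  -1.4  5.4] w 0.0591 t 6.85
[-0.46  0.89 -0.14  1.68  0.2   0.59 -1.8 ]
```

View pics/w6a.png

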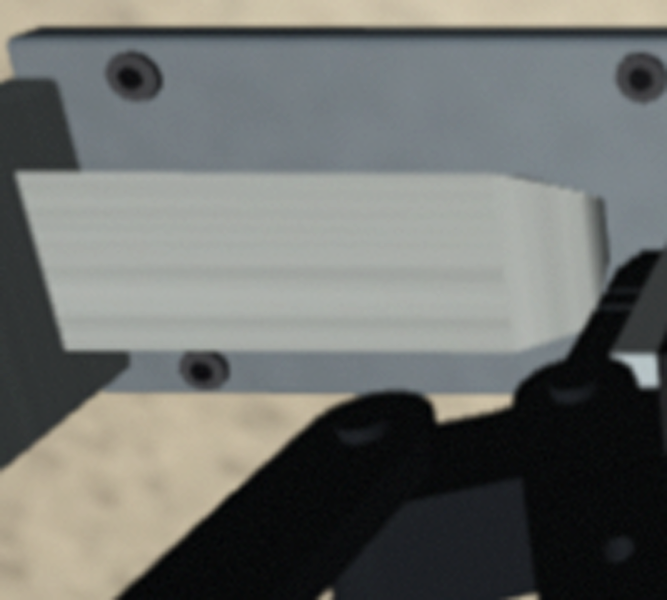

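View pics/w6b.png

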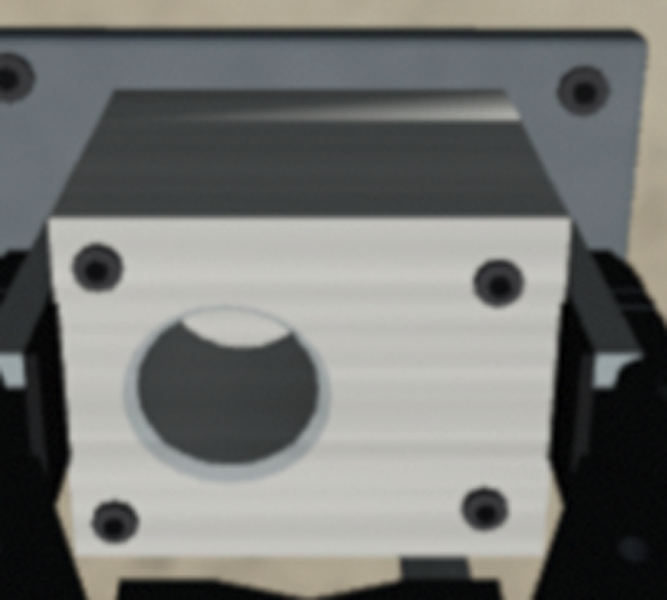

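```bash
python3 - <<'E'
from rig import *; from h import *
d=load("w6.npz")
A=lambda L,o:[((x+.5)/3.3333-.5+o,(y+.5)/3.3333-.5+195) for x,y in L]
bar=plane(d,A([(15,172),(505,175),(65,350),(520,351)],0),.020)
pl=plane(d,A([(30,39),(655,39)],0),.008); pl2=plane(d,A([(100,39),(610,40)],190),.008)
phi=np.radians(118.15);u=np.array([np.cos(phi),np.sin(phi),0]);v=np.array([-u[1],u[0],0])
mid=bar.mean(0)
f=lambda p:[round(float((q-mid)@v*1000),1) for q in p]
print("bar",f(bar),"plate edge",f(pl),f(pl2))
b=.008
cb=plane(d,A([(113,91),(505,91)],190),b); print("carr bottom edge",b,f(cb),np.linalg.norm(cb[0]-cb[1]).round(4))
c=plane(d,A([(48,217),(571,217),(546,555),(75,555)],190),b+.044); print("top",f(c),[np.linalg.norm(c[i]-c[i-1]).round(4) for i in range(4)], "x of centre rel bar end", ((c.mean(0)-plane(d,A([(600,200)],0),.020)[0])@u*1000+8).round(1))
E
```

```text
bar [-15.1, -14.8, 15.0, 14.9] plate edge [-31.9, -31.9] [-31.9, -31.8]
carr bottom edge 0.008 [-23.5, -23.6] 0.0605
top [-24.0, -24.1, 24.1, 24.1] [np.float64(0.0481), np.float64(0.0602), np.float64(0.0481), np.float64(0.0607)] x of centre rel bar end -42.6
```

>>> {"name": "apply_moves", "arguments": {"series": [[-0.4, [-0.5, 0, 0], [0, 0, 0]], [-0.4, [-1, 0, 0], [0, 0, 0]], [-0.4, [-1.5, 0, 0], [0, 0, 0]], [-0.4, [-2, 0, 0], [0, 0, 0]], [-0.4, [-2.4, 0, 0], [0, 0, 0]], [-0.4, [-2.4, 0, 0], [0, 0, 0]]]}}

```text
t: 7.35
tool_pos: [0.5516, 0.3281, 0.0204]
tcp_rot: [-0.606, 0.362, -0.365, 0.607]
ft_force: [1.6, -3.1, 5.4]
grip_width: 0.0592
```

>>> {"name": "apply_moves", "arguments": {"series": [[-0.4, [-0.3, 0, 0], [0, 0, 0]], [-0.4, [-0.6, 0, 0], [0, 0, 0]], [-0.4, [-0.9, 0, 0], [0, 0, 0]], [-0.4, [-1.2, 0, 0], [0, 0, 0]], [-0.4, [-1.2, 0, 0], [0, 0, 0]]]}}

```text
t: 7.77
tool_pos: [0.5462, 0.338, 0.0204]
tcp_rot: [-0.606, 0.362, -0.365, 0.607]
ft_force: [1.4, -4.4, 4.9]
grip_width: 0.059
```

Entered without resistance. Continue.

>>> {"name": "apply_moves", "arguments": {"series": [[-0.4, [-0.5, 0, 0], [0, 0, 0]], [-0.4, [-1, 0, 0], [0, 0, 0]], [-0.4, [-1.5, 0, 0], [0, 0, 0]], [-0.4, [-2, 0, 0], [0, 0, 0]], [-0.4, [-2.5, 0, 0], [0, 0, 0]], [-0.4, [-2.5, 0, 0], [0, 0, 0]]]}}

```text
t: 8.27
tool_pos: [0.534, 0.3608, 0.0204]
tcp_rot: [-0.606, 0.362, -0.364, 0.607]
ft_force: [0.4, -2.4, 5.8]
grip_width: 0.0587
```

```bash
python3 snap.py wrist w7
```

```text
tcp [0.534  0.3608 0.0204] yaw -61.86 | shift [0. 0. 0.] turn [-0.003  0.395  0.001] F [ 1.3 -3.8  5.1] w 0.0589 t 8.32
[-0.56  0.89 -0.13  1.67  0.19  0.59 -1.88]
```

View pics/w7.png

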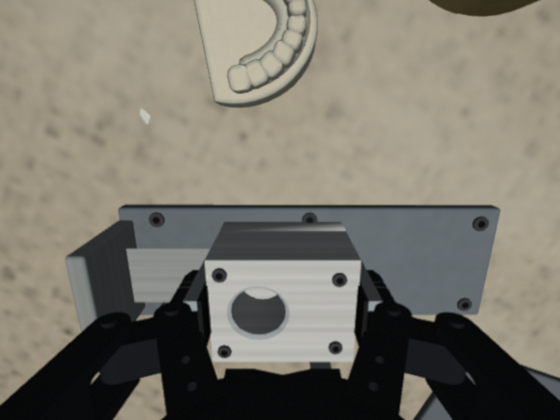

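>>> {"name": "apply_moves", "arguments": {"series": [[-0.4, [-0.5, 0, 0], [0, 0, 0]], [-0.4, [-1, 0, 0], [0, 0, 0]], [-0.4, [-1.2, 0, 0], [0, 0, 0]], [-0.4, [-1.2, 0, 0], [0, 0, 0]], [0.62, [-1.2, 0, 0], [0, 0, 0]], [0.62, [-1.2, 0, 0], [0, 0, 0]], [0.62, [-1.2, 0, 0], [0, 0, 0]], [0.62, [-1.2, 0, 0], [0, 0, 0]]]}}

```text
t: 8.98
tool_pos: [0.526, 0.3722, 0.0192]
tcp_rot: [0.607, -0.363, 0.363, -0.607]
ft_force: [0.7, -0.1, 0.3]
grip_width: 0.0695
```

>>> {"name": "apply_moves", "arguments": {"series": [[0.62, [0, -2, 0], [0, 0, 0]], [0.62, [0, -5, 0], [0, 0, 0]], [0.62, [2, -8, 0], [0, 0, 0]], [0.0, [6, -8, 0], [0, 0, 0]], [-1, [9.5, -8, 0], [0, 0, 0]], [-1, [9.5, -8, 0], [0, 0, 0]], [-1, [9.5, -8, 0], [0, 0, 0]], [-1, [9.5, -8, 0], [0, 0, 0]], [-1, [9.5, -8, 0], [0, 0, 0]]]}}

```text
t: 9.73
tool_pos: [0.5702, 0.2899, 0.0992]
tcp_rot: [-0.607, 0.363, -0.362, 0.607]
ft_force: [-0.0, 0.5, -0.9]
grip_width: 0.0001
```

```bash
python3 snap.py wrist w8
```

```text
tcp [0.5701 0.2901 0.0992] yaw -61.67 | shift [0. 0. 0.] turn [ 0.001  0.398 -0.001] F [ 0.2  1.2 -0.3] w -0.0001 t 9.78
[-0.41  0.77 -0.17  1.65  0.18  0.73 -1.74]
```

View pics/w8.png

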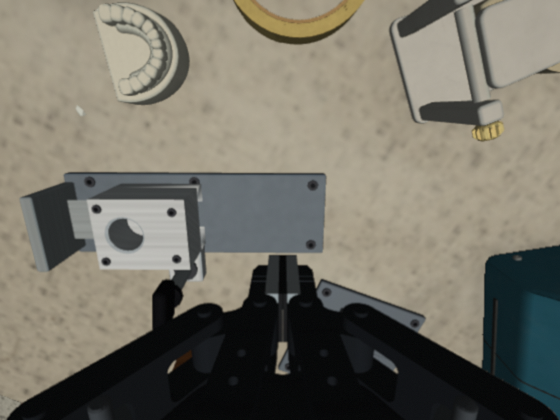

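>>> {"name": "apply_moves", "arguments": {"series": [[-1, [0, 3, 0.2], [0, 0, 0]], [-1, [0, 6, 0.2], [0, 0, 0]], [-1, [0, 7.3, 0.2], [0, 0, 0]], [-1, [-2, 7.3, 0.2], [0, 0, 0]], [-1, [-4, 7.3, 0.2], [0, 0, 0]], [-1, [-4.5, 7.3, 0.2], [0, 0, 0]], [-1, [-5, 7.3, 0.2], [0, 0, 0]], [-1, [-5.5, 7.3, 0.2], [0, 0, 0]], [-1, [-6, 7.3, 0.2], [0, 0, 0]]]}}

```text
t: 10.53
tool_pos: [0.5456, 0.3404, 0.0267]
tcp_rot: [0.607, -0.363, 0.364, -0.606]
ft_force: [1.5, -2.5, -0.8]
grip_width: -0.0001
```

>>> {"name": "apply_moves", "arguments": {"series": [[-1, [-0.4, 0, 0], [0, 0, 0]], [-1, [-0.8, 0, 0], [0, 0, 0]], [-1, [-1.2, 0, 0], [0, 0, 0]], [-1, [-1.6, 0, 0], [0, 0, 0]], [-1, [-1.6, 0, 0], [0, 0, 0]]]}}

```text
t: 10.95
tool_pos: [0.5366, 0.3571, 0.0266]
tcp_rot: [-0.607, 0.363, -0.363, 0.607]
ft_force: [0.1, -0.9, 0.4]
grip_width: 0.0001
```

```bash
python3 snap.py wrist w9; python3 snap.py side s9;  python3 - <<'E'
import cv2
a=cv2.imread("pics/s9.png"); cv2.imwrite("pics/s9a.png",cv2.resize(a[180:255,220:320],(800,600),interpolation=cv2.INTER_CUBIC))
E
```

```text
tcp [0.5367 0.357  0.0266] yaw -61.78 | shift [0. 0. 0.] turn [-0.     0.397 -0.001] F [ 0.  -1.  -0.3] w 0.0001 t 11.0
[-0.55  0.88 -0.13  1.67  0.18  0.6  -1.86]
tcp [0.5368 0.357  0.0266] yaw -61.79 | shift [0. 0. 0.] turn [-0.     0.396 -0.001] F [-0.4  0.2  0.6] w -0.0005 t 11.05
[-0.55  0.88 -0.13  1.67  0.18  0.6  -1.86]
```

View pics/w9.png

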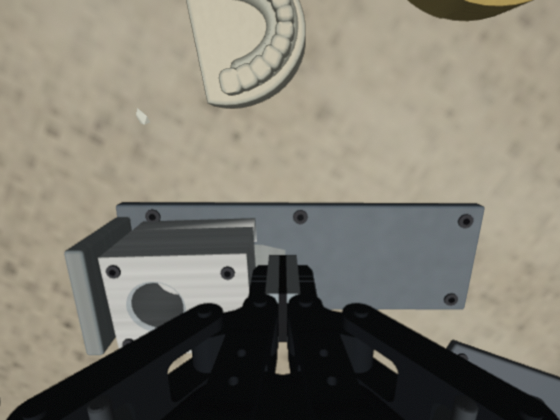

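View pics/s9a.png

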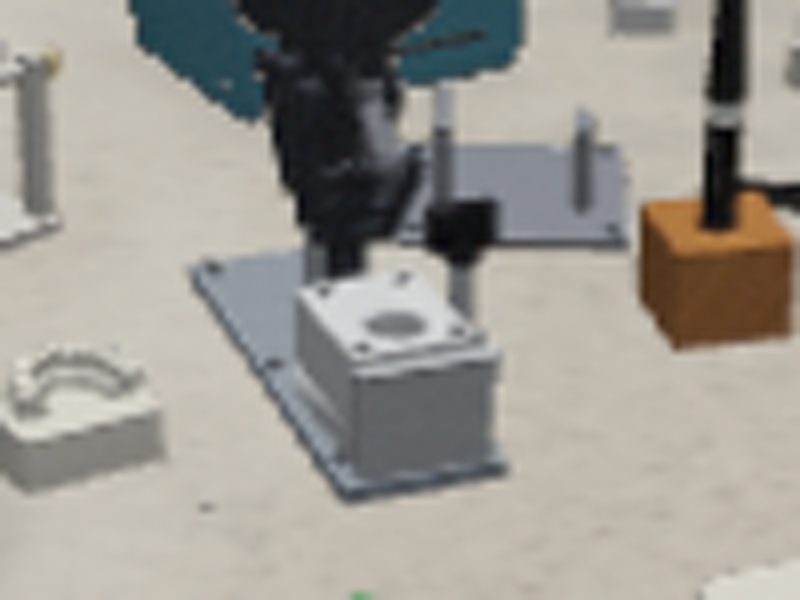

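>>> {"name": "apply_moves", "arguments": {"series": [[-1, [-0.2, 0, 0], [0, 0, 0]], [-1, [-0.4, 0, 0], [0, 0, 0]], [-1, [-0.5, 0, 0], [0, 0, 0]], [-1, [-0.5, 0, 0], [0, 0, 0]]]}}

```text
t: 11.38
tool_pos: [0.5351, 0.3602, 0.0267]
tcp_rot: [-0.607, 0.363, -0.364, 0.607]
ft_force: [1.3, -3.4, 0.7]
grip_width: 0.0002
```

>>> {"name": "apply_moves", "arguments": {"series": [[-1, [-0.1, 0, 0], [0, 0, 0]], [-1, [-0.2, 0, 0], [0, 0, 0]], [-1, [-0.2, 0, 0], [0, 0, 0]]]}}

```text
t: 11.63
tool_pos: [0.534, 0.3621, 0.0266]
tcp_rot: [-0.607, 0.363, -0.363, 0.607]
ft_force: [1.9, -3.4, 1.4]
grip_width: -0.0004
```

>>> {"name": "apply_moves", "arguments": {"series": [[-1, [-0.1, 0, 0], [0, 0, 0]], [-1, [-0.2, 0, 0], [0, 0, 0]], [-1, [-0.2, 0, 0], [0, 0, 0]]]}}

```text
t: 11.88
tool_pos: [0.5337, 0.3626, 0.0266]
tcp_rot: [0.607, -0.363, 0.364, -0.606]
ft_force: [2.0, -4.7, 2.0]
grip_width: 0.0
```

>>> {"name": "apply_moves", "arguments": {"series": [[-1, [-0.15, 0, 0], [0, 0, 0]], [-1, [-0.3, 0, 0], [0, 0, 0]], [-1, [-0.3, 0, 0], [0, 0, 0]]]}}

```text
t: 12.13
tool_pos: [0.5332, 0.3627, 0.0267]
tcp_rot: [0.608, -0.362, 0.365, -0.605]
ft_force: [4.2, -8.7, 4.6]
grip_width: -0.0
```

>>> {"name": "apply_moves", "arguments": {"series": [[-1, [-0.15, 0, 0], [0, 0, 0]], [-1, [-0.3, 0, 0], [0, 0, 0]], [-1, [-0.3, 0, 0], [0, 0, 0]]]}}

```text
t: 12.38
tool_pos: [0.5328, 0.3626, 0.0267]
tcp_rot: [0.608, -0.362, 0.366, -0.604]
ft_force: [4.7, -13.4, 6.9]
grip_width: 0.0002
```

```bash
python3 snap.py wrist w10; python3 snap.py top t10;  python3 - <<'E'
import cv2
a=cv2.imread("pics/w10.png"); cv2.imwrite("pics/w10a.png",cv2.convertScaleAbs(cv2.resize(a[190:370,50:290],(800,600),interpolation=cv2.INTER_CUBIC),alpha=1.2))
E
```

```text
tcp [0.5328 0.3626 0.0267] yaw -62.02 | shift [0. 0. 0.] turn [0.001 0.392 0.009] F [  5.6 -13.6   6. ] w -0.0002 t 12.43
[-0.57  0.88 -0.12  1.66  0.18  0.61 -1.88]
tcp [0.5328 0.3626 0.0267] yaw -62.02 | shift [0. 0. 0.] turn [0.001 0.392 0.009] F [  5.2 -12.5   7.3] w -0.0001 t 12.48
[-0.57  0.88 -0.12  1.66  0.18  0.61 -1.88]
```

View pics/w10a.png

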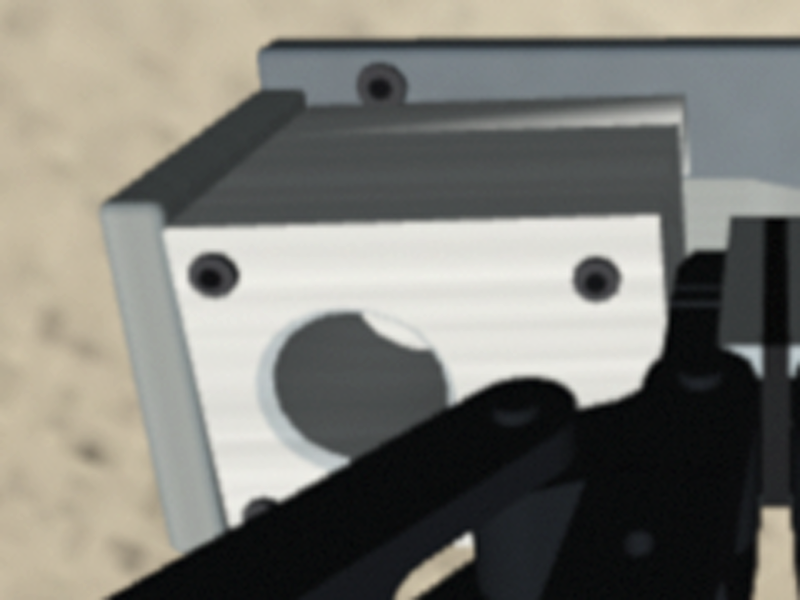

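>>> {"name": "apply_moves", "arguments": {"series": [[-1, [1, 0, 0], [0, 0, 0]], [-1, [2.5, -2, 0], [0, 0, 0]], [-1, [4, -6, 0], [0, 0, 0]], [-1, [4, -10, 0], [0, 0, 0]], [-1, [4, -13, 0], [0, 0, 0]], [-1, [4, -13, 0], [0, 0, 0]], [-1, [4, -13, 0], [0, 0, 0]]]}}

```text
t: 13.07
tool_pos: [0.5493, 0.3365, 0.1588]
tcp_rot: [-0.605, 0.363, -0.363, 0.609]
ft_force: [-0.3, -0.0, -0.7]
grip_width: 0.0
```

```bash
python3 snap.py wrist w11;  python3 - <<'E'
import cv2
a=cv2.imread("pics/w11.png"); cv2.imwrite("pics/w11a.png",cv2.convertScaleAbs(cv2.resize(a[150:300,70:270],(800,600),interpolation=cv2.INTER_CUBIC),alpha=1.2))
E
```

```text
tcp [0.5482 0.3354 0.1569] yaw -61.75 | shift [0. 0. 0.] turn [-0.001  0.397 -0.002] F [-0.4 -0.6 -1.2] w 0.0002 t 13.12
[-0.49  0.7  -0.17  1.61  0.15  0.84 -1.8 ]
```

View pics/w11.png

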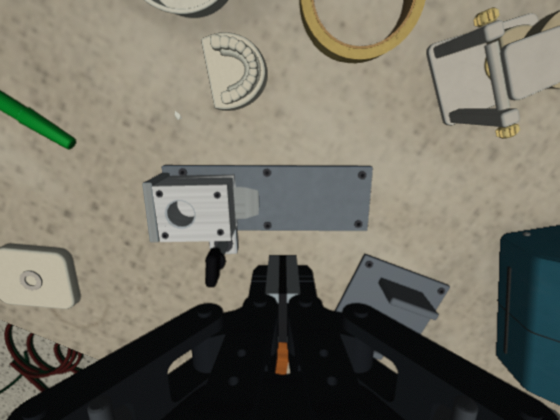

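View pics/w11a.png

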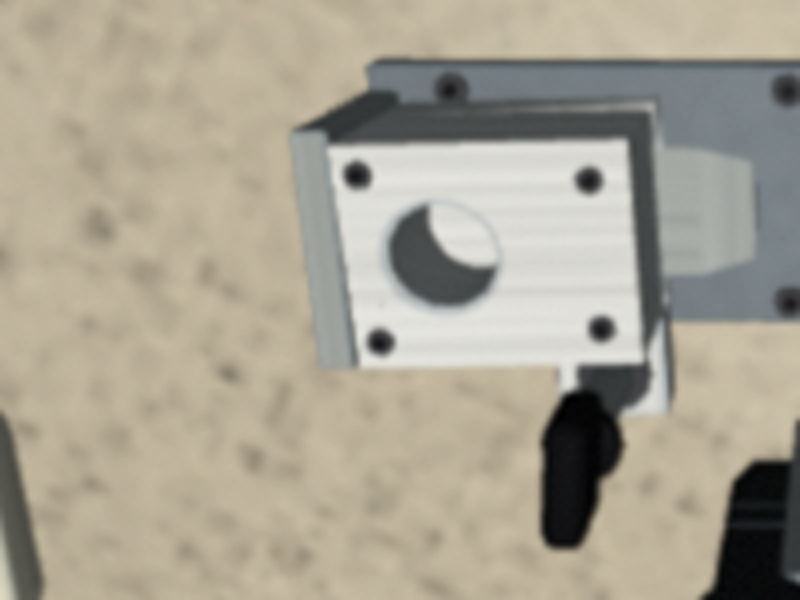

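```bash
python3 - <<'E'
from rig import *; from h import *
d=load("w11.npz")
A=lambda L:[((x+.5)/4-.5+70,(y+.5)/4-.5+150) for x,y in L]
ang=lambda v:np.degrees(np.arctan2(v[1],v[0])).round(2)
c=plane(d,A([(330,145),(630,139),(645,363),(358,367)]),.052); m=c.mean(0)
a=ang(c[0]-c[1]),ang(c[3]-c[2]); print("carr",m.round(4),a,[np.linalg.norm(c[i]-c[i-1]).round(4) for i in range(4)])
phi=np.radians(np.mean(a));u=np.array([np.cos(phi),np.sin(phi),0]);v=np.array([-u[1],u[0],0])
K=m-.018*u+.038*v; print("knob axis pred",K.round(4))
w=plane(d,A([(578,400),(563,538)]),.082); print("wing",w.round(4),w.mean(0).round(4),np.linalg.norm(w[0]-w[1]),"dir",ang(w[1]-w[0]),"v dir",np.degrees(phi)+90)
print("pred knob px",[((x-70+.5)*4,(y-150+.5)*4) for x,y in proj(d,[[*K[:2],.082],[*(K+.014*v)[:2],.082],[*(K-.014*v)[:2],.082]])])
r=plane(d,A([(451,90),(787,90)]),.008); print("rail",ang(r[0]-r[1]))
E
```

```text
carr [0.5098 0.3993 0.052 ] (np.float64(119.44), np.float64(119.21)) [np.float64(0.048), np.float64(0.0602), np.float64(0.0483), np.float64(0.0607)]
knob axis pred [0.4855 0.365  0.052 ]
wing [[0.5045 0.3704 0.082 ]
 [0.4765 0.3608 0.082 ]] [0.4905 0.3656 0.082 ] 0.029615063472332306 dir -161.04 v dir 209.325
pred knob px [(np.float64(562.9515466878977), np.float64(492.6025904928051)), (np.float64(569.1448079959548), np.float64(556.8363909531345)), (np.float64(556.5558717956153), np.float64(426.117070001912))]
rail 118.27
```

```bash
python3 - <<'E'
from rig import *; from h import *
o=get_obs(); goto(o,[0.486,0.365,0.16],109)
E
```

```text
tcp [0.5482 0.3354 0.1569] yaw -61.75 | shift [-5.56 -0.31 -4.08] turn [-0.001  0.161 -0.002] F [-0.4 -0.6 -1.2] w 0.0002 t 13.12
```

>>> {"name": "apply_moves", "arguments": {"series": [[-1, [-1, -0.3, -1], [0, -0.12, 0]], [-1, [-2.5, -0.3, -2], [0, -0.24, 0]], [-1, [-4, -0.3, -3], [0, -0.36, 0]], [-1, [-5.5, -0.3, -4.1], [0, -0.48, 0]], [-1, [-5.5, -0.3, -4.1], [0, -0.6, 0]], [-1, [-5.5, -0.3, -4.1], [0, -0.72, 0]], [-1, [-5.5, -0.3, -4.1], [0, -0.84, 0]], [-1, [-5.5, -0.3, -4.1], [0, -0.96, 0]], [-1, [-5.5, -0.3, -4.1], [0, -1.08, 0]], [-1, [-5.5, -0.3, -4.1], [0, -1.2, 0]]]}}

```text
t: 13.95
tool_pos: [0.4851, 0.3632, 0.1575]
tcp_rot: [0.706, 0.044, -0.047, -0.705]
ft_force: [0.1, -0.1, -0.9]
grip_width: 0.0
```

>>> {"name": "apply_moves", "arguments": {"series": [[-1, [0, 0, 0], [0, -0.12, 0]], [-1, [0, 0, 0], [0, -0.24, 0]], [-1, [0, 0, 0], [0, -0.36, 0]], [-1, [0, 0, 0], [0, -0.48, 0]], [-1, [0, 0, 0], [0, -0.6, 0]], [-1, [0, 0, 0], [0, -0.72, 0]], [-1, [0, 0, 0], [0, -0.84, 0]], [-0.5, [0, 0, 0], [0, -0.96, 0]], [-0.4, [0, 0, 0], [0, -1.08, 0]], [-0.4, [0, 0, 0], [0, -1.2, 0]]]}}

```text
t: 14.78
tool_pos: [0.4851, 0.3633, 0.1576]
tcp_rot: [-0.556, -0.435, 0.437, 0.557]
ft_force: [0.4, -0.3, -0.9]
grip_width: 0.0256
```

>>> {"name": "apply_moves", "arguments": {"series": [[-0.4, [0, 0, 0], [0, -0.12, 0]], [-0.4, [0, 0, 0], [0, -0.24, 0]], [-0.4, [0, 0, 0], [0, -0.36, 0]], [-0.4, [0, 0, 0], [0, -0.48, 0]], [-0.4, [0, 0, 0], [0, -0.58, 0]], [-0.4, [0, 0, 0], [0, -0.58, 0]], [-0.4, [0, 0, 0], [0, -0.58, 0]]]}}

```text
t: 15.37
tool_pos: [0.4856, 0.3631, 0.158]
tcp_rot: [-0.411, -0.574, 0.576, 0.412]
ft_force: [0.7, 0.3, -1.3]
grip_width: 0.0258
```

```bash
python3 snap.py wrist w12;  python3 - <<'E'
from rig import *; from h import *
o=get_obs(); goto(o,[0.486,0.365,0.16],109)
E
```

```text
tcp [0.4859 0.3631 0.1584] yaw 108.81 | shift [0. 0. 0.] turn [-0.002  0.232  0.   ] F [ 0.3 -0.1  0.7] w 0.0253 t 15.42
[-0.14  0.83 -0.96  1.7   0.78  1.04  0.53]
tcp [0.4859 0.3631 0.1584] yaw 108.81 | shift [ 0.17 -0.16 -0.07] turn [-0.002 -0.003  0.001] F [ 0.3 -0.1  0.7] w 0.0253 t 15.42
```

View pics/w12.png

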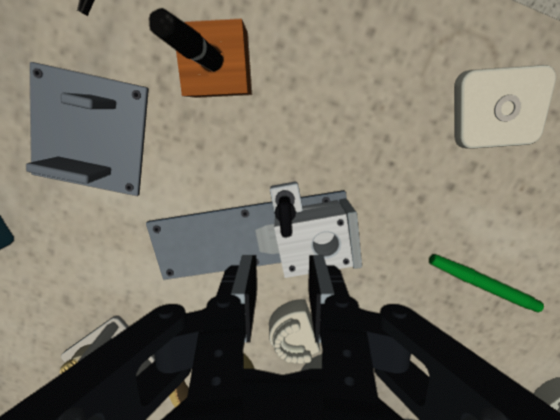

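```bash
python3 - <<'E'
import cv2
a=cv2.imread("pics/w12.png"); cv2.imwrite("pics/w12a.png",cv2.convertScaleAbs(cv2.resize(a[170:290,240:370],(650,600),interpolation=cv2.INTER_CUBIC),alpha=1.2))
E
```

```text
(no output)
```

View pics/w12a.png

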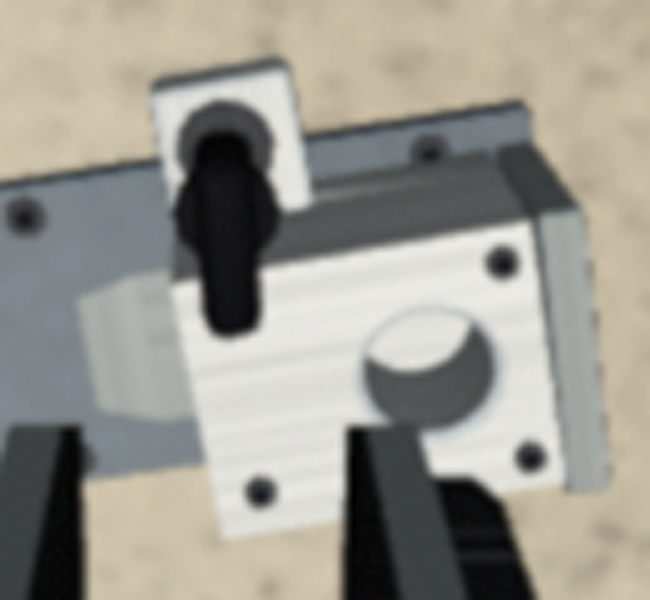

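```bash
python3 - <<'E'
from rig import *; from h import *
d=load("w12.npz")
A=lambda L:[((x+.5)/5-.5+240,(y+.5)/5-.5+170) for x,y in L]
I=lambda P:[((x-240+.5)*5,(y-170+.5)*5) for x,y in P]
ang=lambda v:np.degrees(np.arctan2(v[1],v[0])).round(2)
c=plane(d,A([(172,283),(528,220),(563,487),(223,540)]),.052); m=c.mean(0)
a=ang(c[1]-c[0]),ang(c[2]-c[3]); print("carr",m.round(4),a,[np.linalg.norm(c[i]-c[i-1]).round(4) for i in range(4)])
phi=np.radians(119.2);u=np.array([np.cos(phi),np.sin(phi),0]);v=np.array([-u[1],u[0],0])
K=m-.018*u+.038*v; print("knob axis pred",K.round(4))
for k in (0,.1,.2,.3):
    w=v*np.cos(k)+u*np.sin(k)
    w=np.cos(-k)*v+np.sin(-k)*np.array([-v[1],v[0],0])
    print(k,np.round(I(proj(d,[[*(K-.014*w)[:2],.082],[*(K+.014*w)[:2],.082]])),0).tolist())
e=plane(d,A([(232,335)]),.082); print("inner end",e.round(4),np.linalg.norm(e-K-[0,0,.03]))
o=get_obs(); goto(o,[*K[:2],0.058],109)
print(np.round(I(proj(d,[[*o["tool_pos"][:2],.082]])),0))
E
```

```text
carr [0.5101 0.3997 0.052 ] (np.float64(119.48), np.float64(118.73)) [np.float64(0.0486), np.float64(0.0593), np.float64(0.0494), np.float64(0.0596)]
knob axis pred [0.4857 0.3654 0.052 ]
0 [[246.0, 344.0], [211.0, 165.0]]
0.1 [[236.0, 345.0], [221.0, 163.0]]
0.2 [[227.0, 345.0], [231.0, 163.0]]
0.3 [[217.0, 345.0], [241.0, 164.0]]
inner end [[0.4972 0.37   0.082 ]] 0.012450251724584806
tcp [0.4859 0.3631 0.1584] yaw 108.81 | shift [ 0.22 10.04 -0.08] turn [-0.002 -0.003  0.001] F [ 0.3 -0.1  0.7] w 0.0253 t 15.42
[[213. 252.]]
```

>>> {"name": "apply_moves", "arguments": {"series": [[-0.4, [0.2, 3, -0.1], [0, 0, 0]], [-0.4, [0.2, 6, -0.1], [0, 0, 0]], [-0.4, [0.2, 8.5, -0.1], [0, 0, 0]], [-0.4, [0.2, 9.5, -0.1], [0, 0, 0]], [-0.4, [0.2, 10, -0.1], [0, 0, 0]], [-0.4, [0.2, 10, -0.1], [0, 0, 0]]]}}

```text
t: 15.92
tool_pos: [0.4867, 0.3654, 0.059]
tcp_rot: [-0.411, -0.575, 0.576, 0.411]
ft_force: [-0.1, 0.5, 0.9]
grip_width: 0.0258
```

```bash
python3 snap.py wrist w13; python3 snap.py side s13; python3 - <<'E'
import cv2
a=cv2.imread("pics/s13.png"); cv2.imwrite("pics/s13a.png",cv2.resize(a[170:245,220:320],(800,600),interpolation=cv2.INTER_CUBIC))
E
```

```text
tcp [0.4872 0.366  0.0601] yaw 108.9 | shift [0. 0. 0.] turn [0.    0.234 0.001] F [-0.6  1.1  0.4] w 0.0254 t 15.97
[-0.2   0.95 -0.86  1.75  0.92  0.89  0.43]
tcp [0.4875 0.3663 0.0608] yaw 108.9 | shift [0. 0. 0.] turn [0.002 0.234 0.001] F [ 0.4 -0.1 -0.2] w 0.0256 t 16.02
[-0.2   0.95 -0.86  1.75  0.92  0.89  0.43]
```

View pics/w13.png

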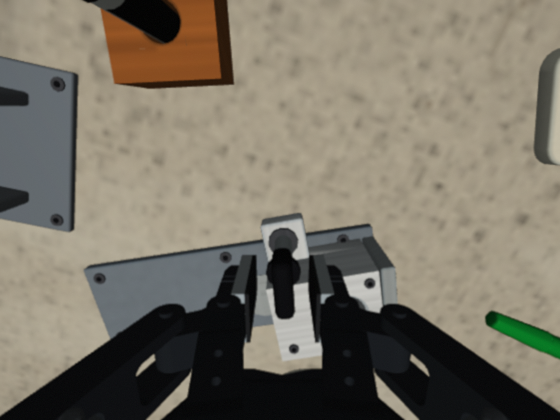

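View pics/s13a.png

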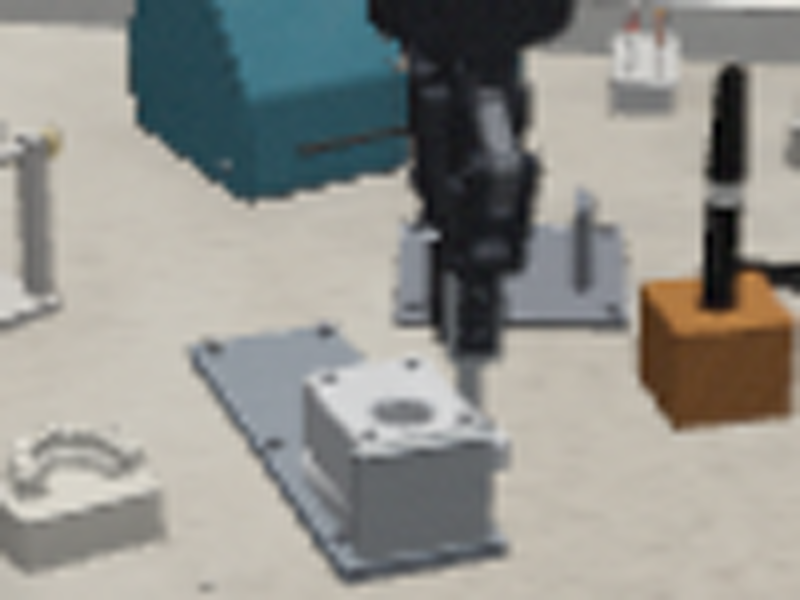

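>>> {"name": "apply_moves", "arguments": {"series": [[-0.9, [0, 0, 0], [0, 0, 0]], [-0.9, [0, 0, 0], [0, 0, 0]], [-0.9, [0, 0, 0], [0, 0, 0]], [-0.9, [0, 0, 0], [0, 0, 0]], [-0.9, [0, 0, 0], [0, 0, 0]]], "grip_force": 70}}

```text
t: 16.43
tool_pos: [0.4878, 0.3662, 0.0613]
tcp_rot: [0.411, 0.576, -0.574, -0.411]
ft_force: [-1.2, -1.2, 6.3]
grip_width: 0.0107
```

>>> {"name": "apply_moves", "arguments": {"series": [[-0.9, [0, 0, 0], [0, 0.1, 0]], [-0.9, [0, 0, 0], [0, 0.2, 0]], [-0.9, [0, 0, 0], [0, 0.3, 0]], [-0.9, [0, 0, 0], [0, 0.4, 0]], [-0.9, [0, 0, 0], [0, 0.5, 0]], [-0.9, [0, 0, 0], [0, 0.6, 0]], [-0.9, [0, 0, 0], [0, 0.7, 0]], [-0.9, [0, 0, 0], [0, 0.7, 0]]]}}

```text
t: 17.1
tool_pos: [0.4872, 0.3649, 0.0613]
tcp_rot: [0.585, 0.398, -0.398, -0.584]
ft_force: [-1.9, -3.0, 8.9]
grip_width: 0.0112
```

```bash
python3 snap.py wrist w14; python3 -c "
from rig import *
print(get_obs()['ft_torque'])"
```

```text
tcp [0.4872 0.3649 0.0613] yaw 68.75 | shift [0. 0. 0.] turn [ 0.002 -0.467 -0.001] F [-2.9 -3.6  9.6] w 0.0107 t 17.15
[-0.28  0.89 -0.7   1.75  0.78  0.8  -0.17]
[-0.73117293  0.46299026 -0.0346964 ]
```

View pics/w14.png

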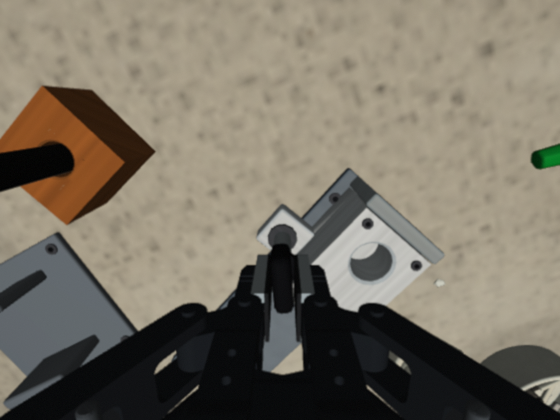

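>>> {"name": "apply_moves", "arguments": {"series": [[-0.9, [0, 0, 0], [0, 0.1, 0]], [-0.9, [0, 0, 0], [0, 0.2, 0]], [-0.9, [0, 0, 0], [0, 0.3, 0]], [-0.9, [0, 0, 0], [0, 0.4, 0]], [-0.9, [0, 0, 0], [0, 0.48, 0]], [-0.9, [0, 0, 0], [0, 0.56, 0]], [-0.9, [0, 0, 0], [0, 0.6, 0]], [-0.9, [0, 0, 0], [0, 0.62, 0]], [-0.9, [0, 0, 0], [0, 0.62, 0]]]}}

```text
t: 17.9
tool_pos: [0.4853, 0.3639, 0.0612]
tcp_rot: [0.679, 0.201, -0.203, -0.676]
ft_force: [-6.4, -4.9, 12.8]
grip_width: 0.0109
```

```bash
python3 snap.py wrist w15; python3 -c "
from rig import *
print(get_obs()['ft_torque'])"
```

```text
tcp [0.4853 0.3639 0.0612] yaw 33.3 | shift [0. 0. 0.] turn [ 0.    -1.086 -0.004] F [-6.1 -5.7 13.7] w 0.0111 t 17.95
[-0.36  0.85 -0.55  1.76  0.64  0.72 -0.67]
[-1.17399744  1.38917687  0.04861763]
```

View pics/w15.png

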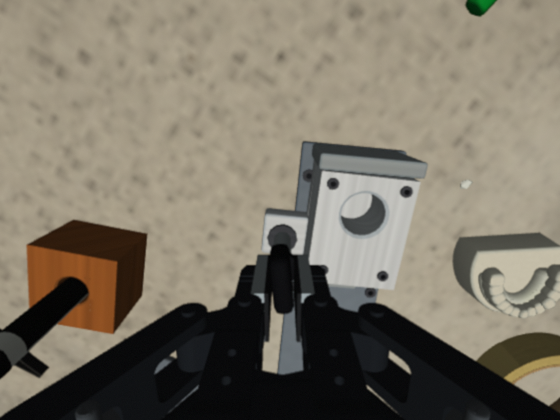

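>>> {"name": "apply_moves", "arguments": {"series": [[-0.4, [0, 0, 0], [0, 0, 0]], [-0.4, [0, 0, 0], [0, 0, 0]], [-0.4, [0, 0, 0], [0, 0, 0]], [-0.4, [0, -1, 0], [0, 0, 0]], [-0.4, [0, -3, 0], [0, 0, 0]], [-0.4, [0, -6, 0], [0, 0, 0]], [-0.4, [0, -9, 0], [0, 0, 0]], [-0.4, [0, -10, 0], [0, 0, 0]], [-0.4, [0, -10, 0], [0, 0, 0]]]}}

```text
t: 18.7
tool_pos: [0.4888, 0.3672, 0.1632]
tcp_rot: [-0.676, -0.205, 0.2, 0.679]
ft_force: [0.7, 1.1, -0.4]
grip_width: 0.0252
```

```bash
python3 snap.py wrist w16;  python3 - <<'E'
import cv2
a=cv2.imread("pics/w16.png"); cv2.imwrite("pics/w16a.png",cv2.convertScaleAbs(cv2.resize(a[140:300,230:430],(750,600),interpolation=cv2.INTER_CUBIC),alpha=1.2))
E
```

```text
tcp [0.4879 0.3659 0.161 ] yaw 33.27 | shift [0. 0. 0.] turn [ 0.002 -1.086  0.003] F [ 0.7 -0.1  0.6] w 0.0254 t 18.75
[-0.3   0.73 -0.64  1.7   0.53  0.9  -0.58]
```

View pics/w16.png

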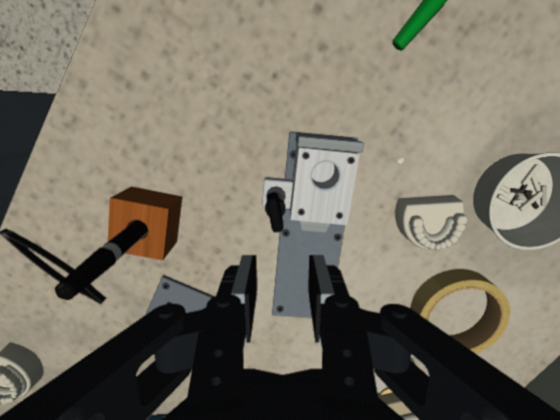

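View pics/w16a.png

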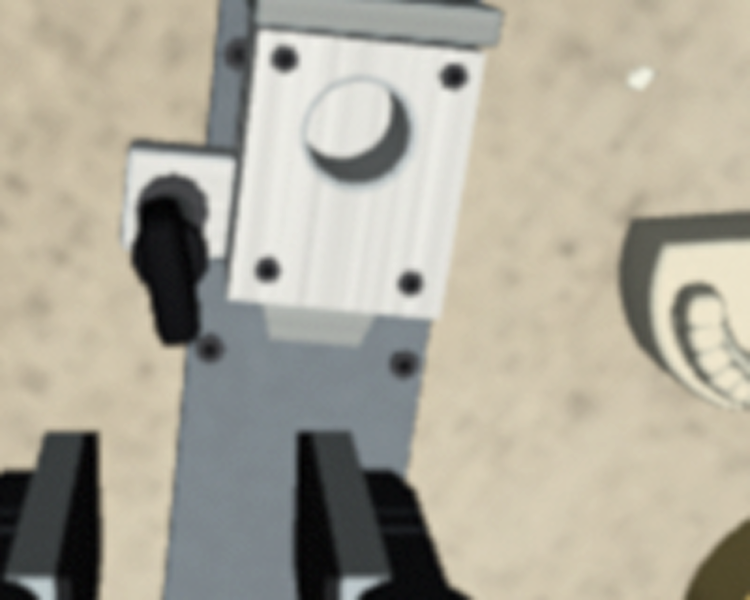

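```bash
python3 - <<'E'
from rig import *; from h import *
d=load("w16.npz")
A=lambda L:[((x+.5)/3.75-.5+230,(y+.5)/3.75-.5+140) for x,y in L]
ang=lambda v:np.degrees(np.arctan2(v[1],v[0])).round(2)
c=plane(d,A([(258,28),(485,52),(441,319),(229,298)]),.052); m=c.mean(0)
print("carr",m.round(4),ang(c[0]-c[3]),ang(c[1]-c[2]),[np.linalg.norm(c[i]-c[i-1]).round(4) for i in range(4)])
w=plane(d,A([(180,205),(198,335),(150,262),(163,340)]),.082); print("wing",ang(w[0]-w[1]),ang(w[2]-w[3]))
h=plane(d,A([(358,131)]),.052)[0]; print("hole",h.round(4))
# marker: stand corners and barrel
o=get_obs(); goto(o,[0.394,.276,.2],33)
E
python3 - <<'E'
import cv2
a=cv2.imread("pics/w16.png"); cv2.imwrite("pics/w16b.png",cv2.convertScaleAbs(cv2.resize(a[170:320,40:200],(640,600),interpolation=cv2.INTER_CUBIC),alpha=1.3))
E
```

```text
carr [0.5095 0.3991 0.052 ] 117.94 117.92 [np.float64(0.06), np.float64(0.0481), np.float64(0.0601), np.float64(0.0481)]
wing 130.66 131.63
hole [0.5042 0.4083 0.052 ]
tcp [0.4879 0.3659 0.161 ] yaw 33.27 | shift [-12.77  -3.94  -2.36] turn [-0.     0.005  0.003] F [ 0.7 -0.1  0.6] w 0.0254 t 18.75
```

View pics/w16b.png

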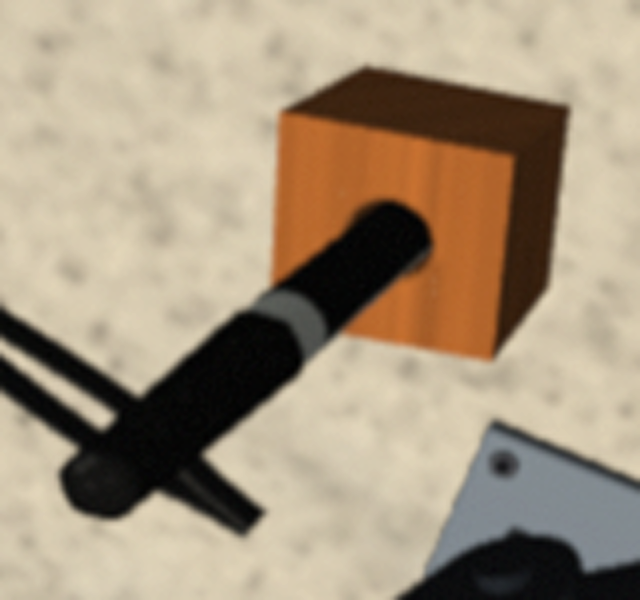

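```bash
python3 - <<'E'
from rig import *; from h import *
d=load("w16.npz")
A=lambda L:[((x+.5)/3.75-.5+230,(y+.5)/3.75-.5+140) for x,y in L]
I=lambda P:[((x-230+.5)*3.75,(y-140+.5)*3.75) for x,y in P]
phi=np.radians(118);u=np.array([np.cos(phi),np.sin(phi),0]);v=np.array([-u[1],u[0],0])
K=np.array([.5095,.3991,0])-.018*u+.038*v
for k in (1.0,1.15,1.25,1.35,1.45):
    b=phi+np.pi/2-k; w=np.array([np.cos(b),np.sin(b),0])
    print(k,np.round(I(proj(d,[[*(K+s*.014*w)[:2],.082] for s in (1,-1)])),0).tolist())
B=lambda L:[((x+.5)/4-.5+40,(y+.5)/4-.5+170) for x,y in L]
s=plane(d,B([(281,110),(516,152),(494,358),(272,320)]),.042); print("stand top",s.round(4),s.mean(0).round(4))
print("hole in stand",plane(d,B([(388,245)]),.042), "marker top",plane(d,B([(108,480)]),.142),plane(d,B([(95,475)]),.142))
E
```

```text
1.0 [[136.0, 227.0], [203.0, 346.0]]
1.15 [[146.0, 223.0], [193.0, 350.0]]
1.25 [[153.0, 221.0], [186.0, 352.0]]
1.35 [[160.0, 220.0], [180.0, 353.0]]
1.45 [[167.0, 219.0], [173.0, 354.0]]
stand top [[0.3643 0.2911 0.042 ]
 [0.4105 0.3101 0.042 ]
 [0.4288 0.2636 0.042 ]
 [0.3828 0.2448 0.042 ]] [0.3966 0.2774 0.042 ]
hole in stand [[0.3967987  0.27549275 0.042     ]] marker top [[0.39697551 0.27874051 0.142     ]] [[0.39507559 0.27848806 0.142     ]]
```

```bash
python3 - <<'E'
from rig import *; from h import *
o=get_obs(); goto(o,[0.3965,.2775,.19],33.3);goto(o,[0.3965,.2775,.087],33.3)
E
```

```text
tcp [0.4879 0.3659 0.161 ] yaw 33.27 | shift [-12.48  -2.94  -2.37] turn [-0.    -0.001  0.003] F [ 0.7 -0.1  0.6] w 0.0254 t 18.75
tcp [0.4879 0.3659 0.161 ] yaw 33.27 | shift [-12.52   7.36  -2.38] turn [-0.    -0.001  0.003] F [ 0.7 -0.1  0.6] w 0.0254 t 18.75
```

>>> {"name": "apply_moves", "arguments": {"series": [[0, [0, -2, 0], [0, 0, 0]], [0.2, [-2, -3, 0], [0, 0, 0]], [0.2, [-5, -3, -1], [0, 0, 0]], [0.2, [-9, -3, -2], [0, 0, 0]], [0.2, [-12.5, -3, -2.4], [0, 0, 0]], [0.2, [-12.5, -3, -2.4], [0, 0, 0]], [0.2, [-12.5, -3, -2.4], [0, 0, 0]]]}}

```text
t: 19.33
tool_pos: [0.3941, 0.2742, 0.1883]
tcp_rot: [0.678, 0.201, -0.204, -0.677]
ft_force: [1.1, -0.2, 0.0]
grip_width: 0.0513
```

```bash
python3 snap.py wrist w17; python3 - <<'E'
from rig import *; from h import *
o=get_obs(); goto(o,[0.3965,.2775,.087],33.3)
d=load("w17.npz"); print(proj(d,[[.3965,.2775,.142],[*o["tool_pos"][:2],.142]]))
E
```

```text
tcp [0.3957 0.276  0.1888] yaw 33.27 | shift [0. 0. 0.] turn [-0.000e+00 -1.086e+00 -1.000e-03] F [1.4 0.3 0.3] w 0.0514 t 19.38
[-0.19  0.53 -0.7   2.01  0.49  0.77 -0.59]
tcp [0.3957 0.276  0.1888] yaw 33.27 | shift [ 0.16 10.18  0.09] turn [ 0.    -0.    -0.001] F [1.4 0.3 0.3] w 0.0514 t 19.38
[[288.22529568 232.87167244]
 [285.81591485 234.09215029]]
```

View pics/w17.png

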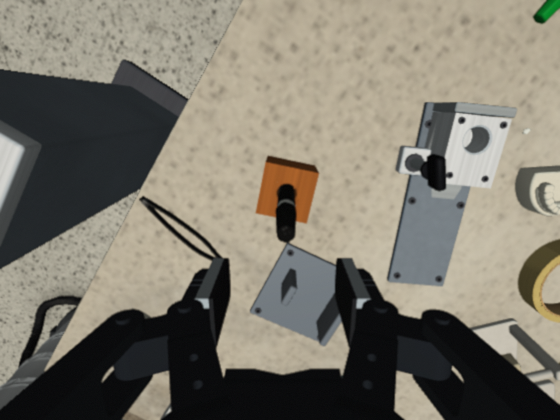

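>>> {"name": "apply_moves", "arguments": {"series": [[0.2, [0, 3, 0], [0, 0, 0]], [0.2, [0, 6, 0], [0, 0, 0]], [0.2, [0, 9, 0], [0, 0, 0]], [0.2, [0, 10, 0], [0, 0, 0]], [0.2, [0, 10, 0], [0, 0, 0]], [-0.3, [0, 10, 0], [0, 0, 0]], [-0.7, [0, 10, 0], [0, 0, 0]], [-0.7, [0, 10, 0], [0, 0, 0]], [-0.7, [0, 10, 0], [0, 0, 0]], [-0.7, [0, 10, 0], [0, 0, 0]]], "grip_force": 30}}

```text
t: 20.22
tool_pos: [0.3965, 0.2773, 0.0908]
tcp_rot: [-0.677, -0.203, 0.202, 0.678]
ft_force: [-1.0, -0.6, 6.0]
grip_width: 0.0165
```

```bash
python3 snap.py wrist w18
```

```text
tcp [0.3965 0.2773 0.0907] yaw 33.28 | shift [0. 0. 0.] turn [ 1.000e-03 -1.086e+00  2.000e-03] F [-1.1 -0.1  7.7] w 0.0165 t 20.27
[-0.3   0.68 -0.54  2.09  0.67  0.55 -0.75]
```

View pics/w18.png

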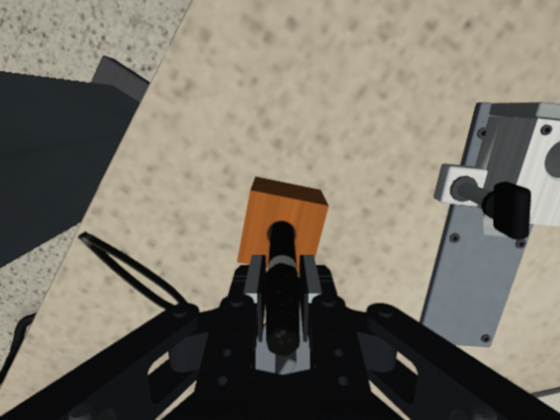

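>>> {"name": "apply_moves", "arguments": {"series": [[-0.7, [0, -1, 0], [0, 0, 0]], [-0.7, [0, -3, 0], [0, 0, 0]], [-0.7, [0, -6, 0], [0, 0, 0]], [-0.7, [0, -9, 0], [0, 0, 0]], [-0.7, [0, -9.5, 0], [0, 0, 0]], [-0.7, [0, -9.5, 0], [0, 0, 0]]]}}

```text
t: 20.77
tool_pos: [0.3972, 0.2774, 0.1871]
tcp_rot: [-0.677, -0.204, 0.2, 0.678]
ft_force: [0.5, 0.2, -0.6]
grip_width: 0.0166
```

```bash
python3 - <<'E'
from rig import *; from h import *
o=get_obs(); goto(o,[0.5045,.408,.17],33.3); print(o["q"].round(2))
E
```

```text
tcp [0.3972 0.2774 0.1871] yaw 33.25 | shift [16.13  1.79  5.04] turn [ 0.    -0.001  0.005] F [ 0.5  0.2 -0.6] w 0.0166 t 20.77
[-0.19  0.54 -0.7   2.01  0.5   0.76 -0.6 ]
```

>>> {"name": "apply_moves", "arguments": {"series": [[-0.7, [2, 0, 0.5], [0, 0, 0]], [-0.7, [5, 0, 1.5], [0, 0, 0]], [-0.7, [8, 0, 2.5], [0, 0, 0]], [-0.7, [11, 0, 3.5], [0, 0, 0]], [-0.7, [14, 0, 4.5], [0, 0, 0]], [-0.7, [16.1, 0, 5], [0, 0, 0]], [-0.7, [16.1, 0, 5], [0, 0, 0]], [-0.7, [16.1, 0, 5], [0, 0, 0]]]}}

```text
t: 21.43
tool_pos: [0.5024, 0.4066, 0.1827]
tcp_rot: [0.678, 0.202, -0.204, -0.677]
ft_force: [0.2, -0.6, -0.0]
grip_width: 0.0161
```

```bash
python3 snap.py wrist w19; python3 snap.py side s19; python3 - <<'E'
from rig import *; from h import *
o=get_obs(); goto(o,[0.5045,.408,.115],33.3)
a=cv2.imread("pics/s19.png"); cv2.imwrite("pics/s19a.png",cv2.resize(a[150:250,200:330],(780,600),interpolation=cv2.INTER_CUBIC))
E
```

```text
tcp [0.5019 0.4058 0.183 ] yaw 33.31 | shift [0. 0. 0.] turn [-1.000e-03 -1.085e+00 -3.000e-03] F [-0.7 -0.  -0.5] w 0.0164 t 21.48
[-0.35  0.75 -0.65  1.56  0.51  1.01 -0.58]
tcp [0.5019 0.4054 0.1834] yaw 33.31 | shift [0. 0. 0.] turn [-1.000e-03 -1.085e+00 -3.000e-03] F [ 0.2 -0.1 -0.7] w 0.0162 t 21.53
[-0.35  0.75 -0.66  1.57  0.51  1.01 -0.58]
tcp [0.5019 0.4054 0.1834] yaw 33.31 | shift [0.38 6.84 0.08] turn [ 0.001  0.    -0.003] F [ 0.2 -0.1 -0.7] w 0.0162 t 21.53
```

View pics/w19.png

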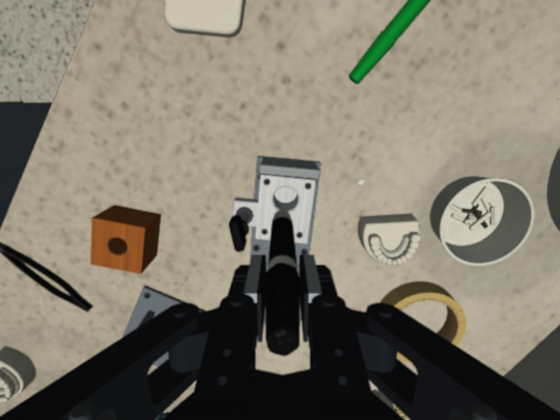

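View pics/s19a.png

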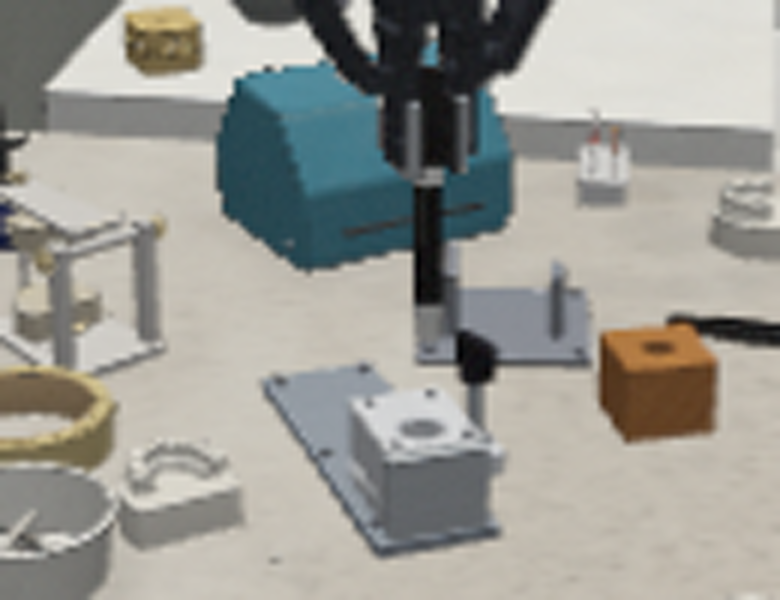

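```bash
python3 - <<'E'
from h import *
a=cv2.imread("pics/w19.png"); cv2.imwrite("pics/w19a.png",cv2.convertScaleAbs(cv2.resize(a[150:270,220:350],(650,600),interpolation=cv2.INTER_CUBIC),alpha=1.3))
E
```

```text
(no output)
```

View pics/w19a.png

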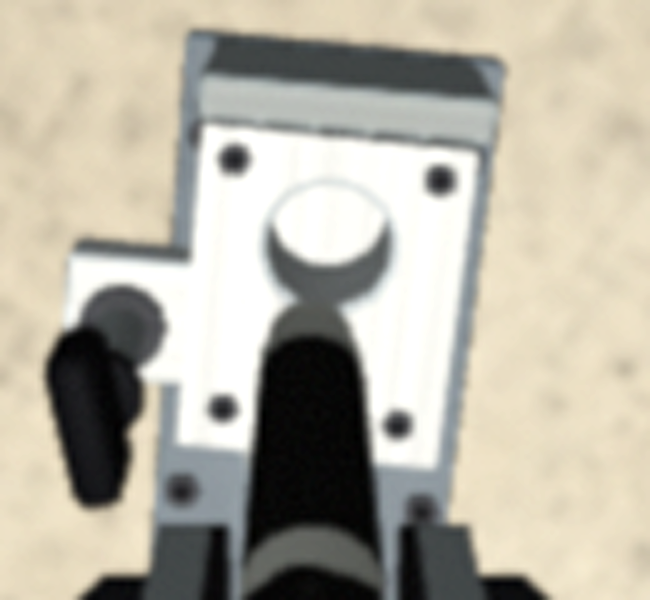

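```bash
python3 - <<'E'
from h import *
d=load("w19.npz")
A=lambda L:[((x+.5)/5-.5+220,(y+.5)/5-.5+150) for x,y in L]
h=plane(d,A([(330,243)]),.052)[0]; print("hole",h.round(4))
e=plane(d,A([(311,298),(270,338),(353,338),(311,338)]),.098); print(e.round(4),np.linalg.norm(e[1]-e[2]))
a=np.radians(33.3);X=np.array([np.cos(a),np.sin(a),0]);Z=np.array([np.sin(a),-np.cos(a),0]) # tool z
Z=np.cross(X,[0,0,-1])
D=h-e[3]; print("shift x,z cm",(D@X*100).round(2),(D@Z*100).round(2))
c=plane(d,A([(204,122),(480,152),(437,468),(177,442)]),.052); print(c.mean(0).round(4),[np.linalg.norm(c[i]-c[i-1]).round(4) for i in range(4)])
E
```

```text
hole [0.5045 0.4087 0.052 ]
[[0.4994 0.4107 0.098 ]
 [0.4977 0.402  0.098 ]
 [0.5081 0.4089 0.098 ]
 [0.5029 0.4054 0.098 ]] 0.012454845967603725
shift x,z cm 0.32 0.18
[0.5096 0.3991 0.052 ] [np.float64(0.0601), np.float64(0.0482), np.float64(0.06), np.float64(0.0483)]
```

>>> {"name": "apply_moves", "arguments": {"series": [[-0.7, [0.35, 0, 0.13], [0, 0, 0]], [-0.7, [0.35, 2, 0.13], [0, 0, 0]], [-0.7, [0.35, 3.5, 0.13], [0, 0, 0]], [-0.7, [0.35, 4.5, 0.13], [0, 0, 0]], [-0.7, [0.35, 5, 0.13], [0, 0, 0]], [-0.7, [0.35, 5.5, 0.13], [0, 0, 0]], [-0.7, [0.35, 6, 0.13], [0, 0, 0]], [-0.7, [0.35, 6, 0.13], [0, 0, 0]]]}}

```text
t: 22.2
tool_pos: [0.505, 0.4095, 0.124]
tcp_rot: [0.678, 0.202, -0.203, -0.677]
ft_force: [1.0, 0.0, -0.5]
grip_width: 0.0165
```

```bash
python3 snap.py wrist w20
```

```text
tcp [0.5052 0.4097 0.1245] yaw 33.29 | shift [0. 0. 0.] turn [ 0.    -1.086 -0.   ] F [-0.2  0.2 -0.1] w 0.0165 t 22.25
[-0.38  0.82 -0.62  1.6   0.57  0.91 -0.62]
```

View pics/w20.png

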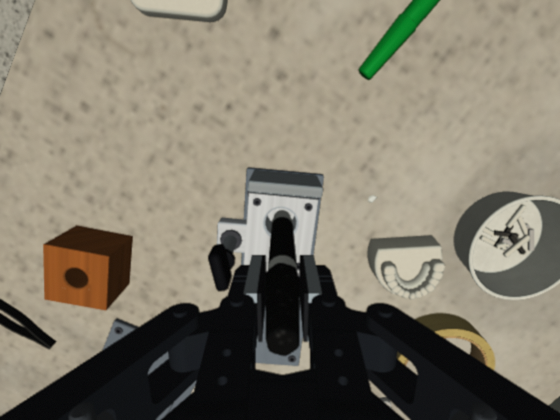

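>>> {"name": "apply_moves", "arguments": {"series": [[-0.7, [0, 0.6, 0], [0, 0, 0]], [-0.7, [0, 1.2, 0], [0, 0, 0]], [-0.7, [0, 1.4, 0], [0, 0, 0]], [-0.7, [0, 1.4, 0], [0, 0, 0]]]}}

```text
t: 22.58
tool_pos: [0.5049, 0.4094, 0.1097]
tcp_rot: [0.678, 0.202, -0.203, -0.677]
ft_force: [-0.1, 0.2, 0.1]
grip_width: 0.0169
```

>>> {"name": "apply_moves", "arguments": {"series": [[-0.7, [0, 0.1, 0], [0, 0, 0]], [-0.7, [0, 0.1, 0], [0, 0, 0]]]}}

```text
t: 22.75
tool_pos: [0.5052, 0.4099, 0.1095]
tcp_rot: [-0.677, -0.203, 0.203, 0.678]
ft_force: [1.3, 0.3, 0.4]
grip_width: 0.0162
```

>>> {"name": "apply_moves", "arguments": {"series": [[-0.7, [0, 0.1, 0], [0, 0, 0]], [-0.7, [0, 0.1, 0], [0, 0, 0]]]}}

```text
t: 22.92
tool_pos: [0.5054, 0.41, 0.1089]
tcp_rot: [-0.677, -0.203, 0.202, 0.678]
ft_force: [-0.2, -0.5, 1.1]
grip_width: 0.0166
```

>>> {"name": "apply_moves", "arguments": {"series": [[-0.7, [0, 0.1, 0], [0, 0, 0]], [-0.7, [0, 0.15, 0], [0, 0, 0]], [-0.7, [0, 0.15, 0], [0, 0, 0]]]}}

```text
t: 23.17
tool_pos: [0.5055, 0.4104, 0.1088]
tcp_rot: [-0.677, -0.203, 0.202, 0.678]
ft_force: [-1.3, -1.5, 8.9]
grip_width: 0.0163
```

>>> {"name": "apply_moves", "arguments": {"series": [[-0.7, [0, 0.1, 0], [0, 0, 0]], [-0.7, [0, 0.1, 0], [0, 0, 0]]]}}

```text
t: 23.33
tool_pos: [0.5056, 0.4106, 0.1087]
tcp_rot: [-0.677, -0.203, 0.202, 0.678]
ft_force: [-2.5, -2.5, 14.9]
grip_width: 0.0164
```

>>> {"name": "apply_moves", "arguments": {"series": [[-0.7, [0, -0.25, 0], [0, 0, 0]], [-0.45, [0, -0.25, 0], [0, 0, 0]], [-0.3, [0, -0.25, 0], [0, 0, 0]], [0, [0, -0.25, 0], [0, 0, 0]], [0, [0, -0.25, 0], [0, 0, 0]], [0, [0, -0.25, 0], [0, 0, 0]]]}}

```text
t: 23.83
tool_pos: [0.5051, 0.4096, 0.1081]
tcp_rot: [0.678, 0.202, -0.203, -0.677]
ft_force: [-0.8, -0.7, -0.1]
grip_width: 0.0425
```

```bash
python3 snap.py wrist w21
```

```text
tcp [0.5051 0.4097 0.1081] yaw 33.29 | shift [0. 0. 0.] turn [-0.    -1.086 -0.   ] F [ 0.  -0.9  0.5] w 0.043 t 23.88
[-0.38  0.84 -0.6   1.61  0.58  0.88 -0.63]
```

View pics/w21.png

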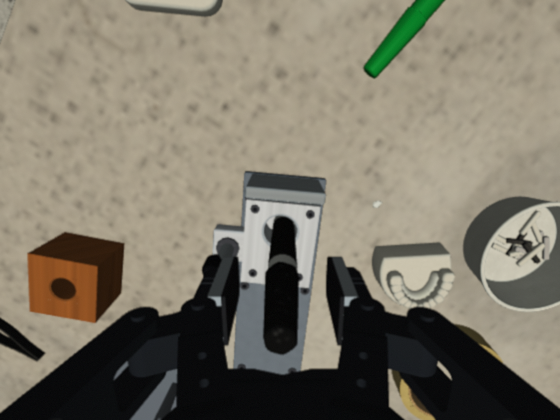

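>>> {"name": "apply_moves", "arguments": {"series": [[0, [0, -2, 0], [0, 0, 0]], [0, [0, -5, 0], [0, 0, 0]], [0, [0, -9, 0], [0, 0, 0]], [0, [0, -12, 0], [0, 0, 0]], [0, [-4, -12, -4], [0, 0, 0]], [0, [-7, -12, -7], [0, 0, 0]], [0, [-7, -12, -7], [0, 0, 0]], [0, [-7, -12, -7], [0, 0, 0]]]}}

```text
t: 24.55
tool_pos: [0.4853, 0.3072, 0.2283]
tcp_rot: [0.68, 0.2, -0.202, -0.676]
ft_force: [0.0, -1.4, -0.4]
grip_width: 0.0428
```

```bash
python3 snap.py wrist w22; python3 snap.py side s22; python3 - <<'E'
from h import *
a=cv2.imread("pics/s22.png"); cv2.imwrite("pics/s22a.png",cv2.resize(a[150:260,190:340],(800,587),interpolation=cv2.INTER_CUBIC))
E
```

```text
tcp [0.4856 0.3103 0.2286] yaw 33.11 | shift [0. 0. 0.] turn [ 1.000e-03 -1.089e+00 -1.000e-03] F [-0.6  0.7  1.2] w 0.0427 t 24.6
[-0.18  0.61 -0.71  1.72  0.46  0.99 -0.48]
tcp [0.4855 0.3125 0.2288] yaw 33.22 | shift [0. 0. 0.] turn [ 0.000e+00 -1.087e+00  1.000e-03] F [ 0.5  0.8 -0.2] w 0.0425 t 24.65
[-0.18  0.61 -0.71  1.72  0.46  0.99 -0.48]
```

View pics/w22.png

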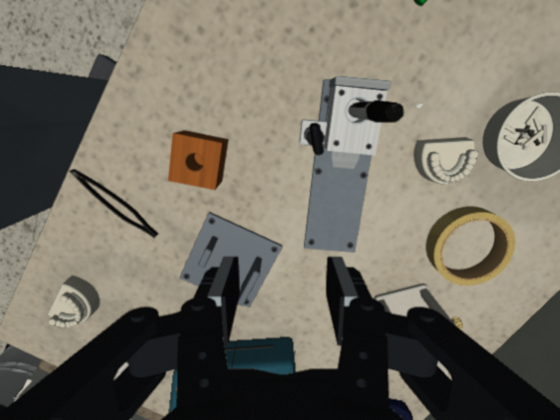

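View pics/s22a.png

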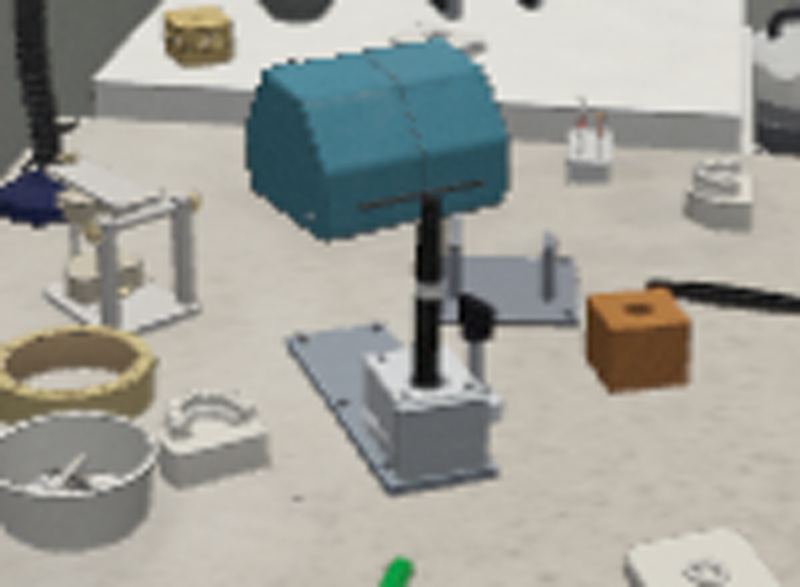

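```bash
python3 - <<'E'
from h import *
d=load("w22.npz")
phi=np.radians(118);u=np.array([np.cos(phi),np.sin(phi),0]);v=np.array([-u[1],u[0],0])
K=np.array([.5095,.3991,0])-.018*u+.038*v
for k in (1.0,1.15,1.3,1.45):
    b=phi+np.pi/2-k; w=np.array([np.cos(b),np.sin(b),0])
    print(k,np.round(((proj(d,[[*(K+s*.014*w)[:2],.082] for s in (1,-1)])-[290,60])*6+2.5),0).tolist())
print("marker top expected upright",((proj(d,[[.5047,.4082,.160]])-[290,60])*6).round())
a=cv2.imread("pics/w22.png"); cv2.imwrite("pics/w22a.png",cv2.convertScaleAbs(cv2.resize(a[60:160,290:420],(780,600),interpolation=cv2.INTER_CUBIC),alpha=1.4))
E
```

```text
1.0 [[125.0, 394.0], [208.0, 566.0]]
1.15 [[139.0, 388.0], [195.0, 571.0]]
1.3 [[153.0, 385.0], [181.0, 575.0]]
1.45 [[167.0, 383.0], [167.0, 576.0]]
marker top expected upright [[633. 314.]]
```

View pics/w22a.png

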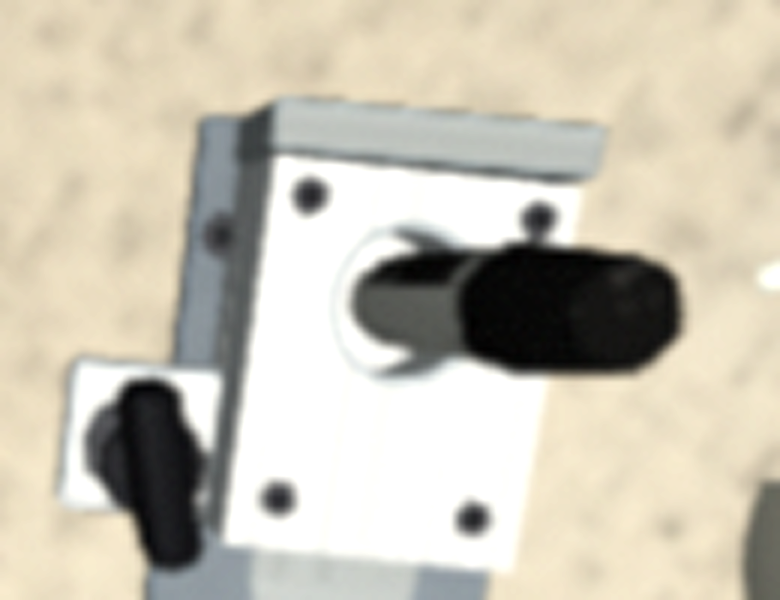

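```bash
python3 -c "
from rig import *
print(job_done())"
```

```text
the job is handed in; nothing more can be done
None
```

The job is handed in at about 25 s of the 72 s allowed, with the carriage, clamp and marker all in place by my last pictures; no verdict was reported.

- **Carriage:** I lifted it from the dock by its end faces, set it on the landing and slid it onto the rail. I then pushed its rear until it met the stop at about 14 N. The last measurement puts it within about 1 mm of home and in line to about 0.3°. Before clamping it sat about 1° skewed, within the allowed 0.08 rad.
- **Clamp knob:** I gripped the wing and turned it clockwise until the gripper stood at about 1.5 rad. After letting go, the pictures show the wing at about 1.26 to 1.35 rad. That is past the 1.15 rad limit but perhaps short of the 1.45 rad end stop. I did not go back to tighten it further, because by then the hand could have hit the standing marker.
- **Marker:** I took the black one from the wooden stand and lowered it until it touched the bottom of the hole. After release it stood with only a slight lean in the last wrist picture, and upright in the side view.
- **Other things:** the gripper was clear of everything when I handed in. The bur block, plaster cast and look-alike markers were never touched; they look unmoved in the side view, though I did not measure them.

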